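# Close the bench steamer and set its vent rod to the middle click

### The job

Get the bench steamer ready to steam: first take the wooden paddle off its rim and lay it flat in the empty blue tray (set it down, do not drop it), then lower the lid gently until it is fully shut, and last pull the black vent knob out from its pushed-in position to its middle click and let go. Never run the rod on past the middle click towards its fully-out position, and do not knock over or shove the dye jars and the can standing about.

Things in the scene. Friction and masses are not known exactly. Their poses are not given: they have to be found in the camera images.
- steamer_rim (a point): Bench steamer, fixed to the table (its place and yaw vary): open steel trough 260 (its x) x 180 (its y) x 110 tall, walls 6, axes those of the steamer. This point: centre of the mouth at rim height, 110 above the table. The lid is hinged along its +y long side. On its -y side stands a grey vent housing 110 (x) x 66 (y) whose top is 100 above the table; the rod comes out of the housing's -y face.
- lid_hinge (a point): Middle of the lid's hinge line, at rim height on the steamer's +y edge. The axes turn with the lid: x along the hinge, -y from the hinge to the free edge, +z out of the lid's upper (outer) face. At joint value 0 the axes equal the steamer's. Lid: 260 (x) x 180 (y) x 8 thick, 0.3 kg (the true mass varies by up to 20 percent); z = 0 is its underside, z = 8 mm its outer face.
- lid_edge (a point): Middle of the lid's free edge, on the outer face (180 mm from the hinge). A black handle stands on the outer face: a round bar 10 mm thick, 64 mm long along x, centred on the lid's width, 150 mm from the hinge, bar axis 42 mm above the lid's underside; the outer face is bare more than 40 mm to either side of the lid's middle.
- lid (a joint): Lid angle in rad: 0 shut on the rim, about 1.35 to 1.6 at the start (nearly upright), stop at 1.75. The hinge is stiff (0.4 N m of friction): the lid stays at whatever angle it is left and needs 1 to 5 N at its edge to move either way.
- rod_knob (a point): Centre of the black round vent knob: diameter 34, 22 long along its rod, 80 mm above the table; axes parallel to the steamer's; it pulls out along its -y. The steel rod behind it is 11 mm thick. When pushed in the knob's centre is 34 mm from the housing's face, 56 mm at the middle click, 78 mm fully out. A green band on the rod comes out of the housing as the middle click is reached; a red band follows if it is pulled further.
- vent_rod (a joint): Travel of the vent rod in m: 0 pushed in (start), 0.022 middle click, 0.044 fully out. Springy detents draw it into each of the three; leaving any of them takes about 10 N, felt most 5 mm on; the pull then falls to nothing half-way (0.011), beyond which it draws itself towards the middle.
- paddle_grip (a point): Flat wooden paddle lying along the steamer's length across the rim: 300 long (its x), 0.11 kg. Handle 22 wide (y), 12 thick; from 60 mm to 150 mm on its +x side of the middle a blade 44 wide, 8 thick. This point: at the balance point, 10 mm from the middle towards the blade, half-way up the handle (6 mm above its underside).
- paddle: The same paddle; origin at the middle of its length, on its underside; z up when it lies flat.
- tray: Empty blue plastic tray for the paddle, fixed: 360 (its x) x 100 (its y) x 32 tall, walls and floor 5. Origin: underside centre. It stands to the left or to the right of the steamer; a like grey tray with two jars stands on the other side.
- jar_blue: Bystander (mm): blue dye jar, diameter 56, 75 tall, standing in the grey tray; origin at the centre of its underside.
- jar_red: Bystander (mm): red dye jar, diameter 56, 75 tall, standing in the grey tray; origin at the centre of its underside.
- can: Bystander (mm): aluminium can, diameter 54, 90 tall, standing beside the vent rod on its +x side; origin at the centre of its underside.
- jar_amber: Bystander (mm): amber glass jar, diameter 52, 70 tall, standing beside the vent rod on its -x side; origin at the centre of its underside.

How it is judged:
By the outcome, as a careful person would: the job done as asked, in the order asked, and still so for the second after the job is handed in, with the robot touching nothing.
It also fails if it takes over 64 s, if anything falls off the work surface, if the arm or the gripper's body presses on something with over 40 N, if the wrist force passes 120 N, or if a joint passes its speed limit or range.

### The arm

A 6-joint arm with a two-finger parallel gripper is mounted at the origin on the work surface. World frame = base frame: x ahead of the robot, y to its left, z up, the work surface at z = 0. Lengths are in m, angles in rad, forces in N, time in s.
With the tool pointing down it reaches from about 0.275 to 0.825 m from the base axis. Payload 4.9 kg.
Tool frame: the origin (TCP) lies midway between the tips of the shut fingers; the grasp point (between the pads) lies bot.hold_point_z behind it (bot.hold_point_z is the distance from the TCP to the grasp point, in m); z points along the fingers, y is the direction in which the jaws open and shut (so a half turn about z gives the same grasp; the last joint's range is limited). The gripper opens to 85 mm and grips with 20 to 120 N. Pads are 22 mm wide; open, the fingers measure 114 mm over their backs; the gripper's body (76 mm by 85 mm) begins 54 mm behind the grasp point. The pads swing forward as they close: fully open they stand 13 mm farther back than shut.
Start: joints at [1.003, 0.326, -0.193, 1.052, 0, 1.437], TCP at [0.231, 0.499, 0.231] pointing down, gripper open.
Joint ranges: [-2.65, 2.65], [-0.97, 1.79], [-1.3, 1.35], [-1.93, 2.1], [-1.47, 1.37], [-3.14, 3.14]. Speed limits (rad/s): [2.57, 2.57, 3.14, 3.14, 3.14, 3.14].

### API

Orientations are given as a 3x3 rotation matrix whose columns are the frame's x, y, z axes.
In Python, from rig import telemetry, vision, job, bot gives the robot as it stands.
- The arm moves only by the shell command python3 -m inch 'ROWS'. ROWS is JSON, a list of rows, each an object with "linear": the shift along the tool's x, y, z as a fraction of full scale, a list of three; "angular": the turn, a rotation vector about the tool's x, y, z as a fraction of full scale, a list of three; "jaw": the gripper's target within -1 to 1 (fully open at 1, half-way at 0, shut at -1). A call has 1 to 10 rows; each row is the pose to reach, as a shift and turn from the pose commanded when the call began, along the tool's axes at that moment, turning the shorter way round; what a row does not reach only later rows make up. Full scale, the value 1, is 1000 mm for a shift and 2 pi rad for a turn. A row lasts 1/12 s, in which the tool goes at most 41.7 mm and 7.16 degrees, less where a joint would pass 70% of its speed; a pose out of reach is approached as far as the arm can. A call with a number of a shift or a turn outside -1 to 1 is refused whole. A call with a gripper value outside its range is refused whole. The fingers move at their own pace and stop on an object; the grip force is fixed at half the most. Time passes only in rows, so rows that repeat a pose let the fingers close. It gives the time, the measured TCP pose, the force and the opening at its end, in the units of the state.
- telemetry.sense(): the state, without advancing time (a new reading comes with each control period).
- vision.snapshot(name): name is "side" or "top" or "wrist"; returns a dict with "image" (420x560x3 uint8, red, green, blue), "intrinsics" (3x3 intrinsics, pixels), "cam_to_world" (4x4, takes a point from camera to world coordinates); the wrist camera has in their place "hand_eye" (4x4, takes a point from camera to tool coordinates, whose origin is the TCP and whose axes are the flange's). Camera axes: x right, y up, looking along -z (the intrinsics and any distortion apply to the point x, -y, -z); pixel columns grow to the right and rows downward; lengths in m; the calibration is good to about 2 mm. The wrist camera is an equidistant fisheye: a pixel r from the principal point sees the ray r / f radians off the axis. A picture is of the moment at which its call begins: read the wrist's pose just before it. There is no depth.
- job.job_done(): hands the job in, once; it reports no verdict.
The state is a dict: "clock": time; "qpos": joint angles; "joint_velocities": joint speeds; "joint_efforts": joint torques, N m; "ee_pos": TCP position; "ee_rot": TCP orientation; "wrist_force": force on the tool from outside, world axes, zero at the start; "torque": the same for the moment, N m; "width": finger opening in m.
Only numpy, scipy, OpenCV 4.12 (cv2) and the standard library are available. Lean on these libraries where they do the work, as an engineer would, in place of code of your own. Each camera call takes 0.05 s, during which the arm holds its last target.

## Working session

There is one attempt and no reset: what is moved stays moved. The work goes in short steps, Python scripts to look and compute and a shell command to move; the robot and the scene stay as the last step left them, time stands still between calls to the robot, and variables do not carry over. Pictures are saved under pics/ and viewed, and the job is handed in when it is done.

```bash
ls; mkdir -p pics; python3 - <<'E'
from rig import telemetry, vision, job, bot
import cv2
print(telemetry.sense()); print(bot.hold_point_z)
for n in ("side","top","wrist"):
    s=vision.snapshot(n); cv2.imwrite(f"pics/{n}0.png",s["image"][:,:,::-1])
    print(n,s["intrinsics"],s.get("cam_to_world",s.get("hand_eye")))
E
```

```text
pics
{'clock': 0.0, 'qpos': array([ 1.00281353e+00,  3.26928286e-01, -1.93602220e-01,  1.05199197e+00,
        2.26968094e-05,  1.43661150e+00]), 'joint_velocities': array([-1.46909147e-03,  1.66290248e-03,  2.45781323e-03,  1.36224705e-05,
       -3.57447391e-04,  2.71608690e-04]), 'joint_efforts': array([-3.45174391e-03, -4.43397117e+01,  2.62441224e+01,  1.54169899e-02,
       -1.98469320e-04,  1.64438084e-06]), 'ee_pos': array([0.23083344, 0.49856921, 0.23050337]), 'ee_rot': array([[-9.07375807e-01,  4.20319221e-01, -9.47683559e-04],
       [ 4.20320213e-01,  9.07374695e-01, -1.44291085e-03],
       [ 2.53420918e-04, -1.70759295e-03, -9.99998510e-01]]), 'wrist_force': array([-0.02895471, -0.59616423, -0.62578803]), 'torque': array([0.02803714, 0.01104905, 0.05134086]), 'width': 0.08517587185534092}
0.0187
side [[443.86187179   0.         285.55197126]
 [  0.         443.86187179 218.16363475]
 [  0.           0.           1.        ]] [[-0.59345287 -0.61322797  0.521311    1.14211762]
 [ 0.80466133 -0.43733087  0.40157421  0.41956265]
 [-0.01827114  0.65779417  0.75297609  0.95310186]
 [ 0.          0.          0.          1.        ]]
top [[451.96710066   0.         282.91479765]
 [  0.         451.96710066 208.70780238]
 [  0.           0.           1.        ]] [[ 0.12694535  0.96838901 -0.21472683  0.33816405]
 [-0.99190519  0.12328115 -0.03042769 -0.02572902]
 [-0.00299407  0.21685131  0.97620005  1.19156534]
 [ 0.          0.          0.          1.        ]]
wrist [[325.1922621    0.         281.78821233]
 [  0.         325.1922621  209.81452166]
 [  0.           0.           1.        ]] [[-3.62572147e-04  9.65813298e-01  2.59238390e-01  6.52573098e-02]
 [ 9.99999897e-01  4.21392250e-04 -1.71325430e-04  7.55589370e-04]
 [-2.74709427e-04  2.59238301e-01 -9.65813350e-01 -1.43074866e-01]
 [ 0.00000000e+00  0.00000000e+00  0.00000000e+00  1.00000000e+00]]
```

View pics/side0.png

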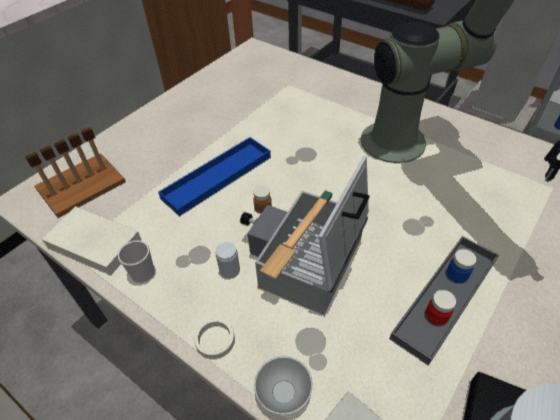

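View pics/top0.png

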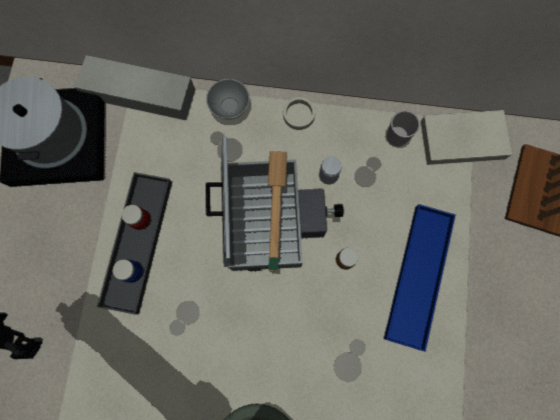

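View pics/wrist0.png

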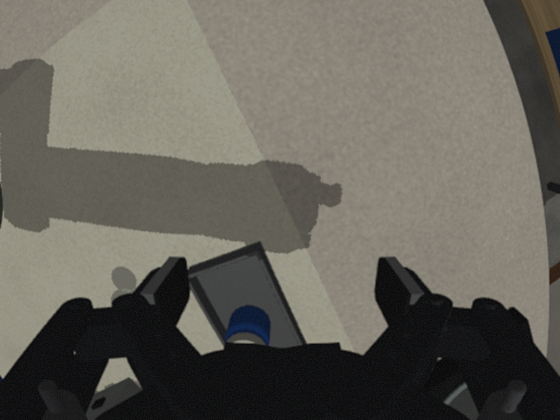

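The views show the steamer mid-table. Its lid is upright on the world +y side, and the knob faces -y (top view ~340,211). The paddle runs along the rim with its blade at the far end (top view 278,150 to 274,268). The blue tray is on the right. Next I'll zoom in and measure.

```bash
cat > h.py <<'E'
import numpy as np, cv2
from rig import telemetry, vision, job, bot
def ray(s,px):
    K=s["intrinsics"]; T=s["cam_to_world"]
    px=np.atleast_2d(px).astype(float)
    d=np.c_[(px[:,0]-K[0,2])/K[0,0], -(px[:,1]-K[1,2])/K[1,1], -np.ones(len(px))]
    d=d@T[:3,:3].T
    return T[:3,3], d/np.linalg.norm(d,axis=1,keepdims=True)
def onz(s,px,z):
    o,d=ray(s,px); return o+d*((z-o[2])/d[:,2])[:,None]
def onplane(s,px,p,n):
    o,d=ray(s,px); return o+d*(((p-o)@n)/(d@n))[:,None]
def tri(rays):
    A=np.zeros((3,3));b=np.zeros(3);
    for o,d in rays:
        d=np.ravel(d);P=np.eye(3)-np.outer(d,d);A+=P;b+=P@o
    x=np.linalg.solve(A,b); r=[np.linalg.norm((np.eye(3)-np.outer(np.ravel(d),np.ravel(d)))@(x-o)) for o,d in rays]
    return x,r
def proj(s,p):
    K=s["intrinsics"]; T=np.linalg.inv(s["cam_to_world"]); q=np.atleast_2d(p)@T[:3,:3].T+T[:3,3]
    return np.c_[K[0,0]*q[:,0]/-q[:,2]+K[0,2], K[1,1]*-q[:,1]/-q[:,2]+K[1,2]]
def wrist():
    st=telemetry.sense(); s=vision.snapshot("wrist")
    T=np.eye(4);T[:3,:3]=st["ee_rot"];T[:3,3]=st["ee_pos"]
    s["cam_to_world"]=T@s["hand_eye"]; return s
def wray(s,px):
    K=s["intrinsics"];T=s["cam_to_world"];px=np.atleast_2d(px).astype(float)
    u=px-[K[0,2],K[1,2]]; r=np.linalg.norm(u,axis=1); th=r/K[0,0]
    d=np.c_[np.sin(th)*u[:,0]/r,-np.sin(th)*u[:,1]/r,-np.cos(th)]@T[:3,:3].T
    return T[:3,3],d
def wproj(s,p):
    K=s["intrinsics"]; T=np.linalg.inv(s["cam_to_world"]); q=np.atleast_2d(p)@T[:3,:3].T+T[:3,3]
    a=np.c_[q[:,0],-q[:,1]];n=np.linalg.norm(a,axis=1);th=np.arctan2(n,-q[:,2])
    return a/n[:,None]*th[:,None]*K[0,0]+[K[0,2],K[1,2]]
def crop(img,x0,y0,w,h,k,name):
    c=cv2.resize(img[y0:y0+h,x0:x0+w],None,fx=k,fy=k,interpolation=cv2.INTER_CUBIC)
    cv2.imwrite(name,c[:,:,::-1])
E
python3 - <<'E'
from h import *
S=vision.snapshot("side");T=vision.snapshot("top")
crop(S["image"],225,140,160,170,3.5 and 3,"pics/sc.png")
crop(T["image"],190,120,180,160,4,"pics/tc.png")
for s,n in((S,"side"),(T,"top")):
    hsv=cv2.cvtColor(s["image"],cv2.COLOR_RGB2HSV)
    m=cv2.inRange(hsv,(8,90,90),(22,255,255)) 
    k,l,st,c=cv2.connectedComponentsWithStats(m)
    print(n,[(st[i],c[i].round(1)) for i in range(1,k) if st[i][4]>150])
    b=cv2.inRange(hsv,(110,120,50),(128,255,255))
    k,l,st,c=cv2.connectedComponentsWithStats(b)
    for i in range(1,k):
        if st[i][4]>1000:
            cn=cv2.findContours((l==i).astype(np.uint8),0,1)[0][0]
            r=cv2.boxPoints(cv2.minAreaRect(cn)); q=cv2.approxPolyDP(cn,6,True)[:,0]
            print("blue",q.tolist())
            print("  z32",onz(s,q,.032)[:,:2].round(4).tolist())
E
```

```text
side [(array([  35,  154,   89,   60, 2211], dtype=int32), array([ 78.7, 184.3])), (array([ 260,  198,   67,   81, 1097], dtype=int32), array([290.2, 243.4]))]
blue [[269, 151], [246, 139], [164, 188], [161, 198], [180, 214]]
  z32 [[0.3068, -0.2828], [0.3027, -0.3813], [0.6176, -0.4339], [0.6512, -0.4108], [0.6633, -0.3211]]
top [(array([ 269,  152,   17,  105, 1156], dtype=int32), array([276. , 195.4]))]
blue [[418, 205], [386, 339], [424, 350], [454, 215]]
  z32 [[0.648, -0.3408], [0.2986, -0.2838], [0.2845, -0.3783], [0.633, -0.4359]]
```

View pics/sc.png

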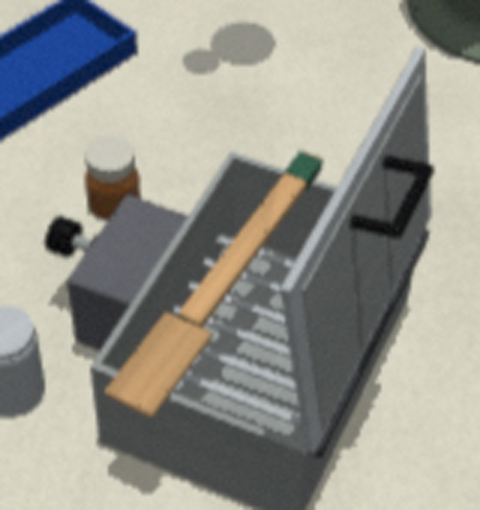

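View pics/tc.png

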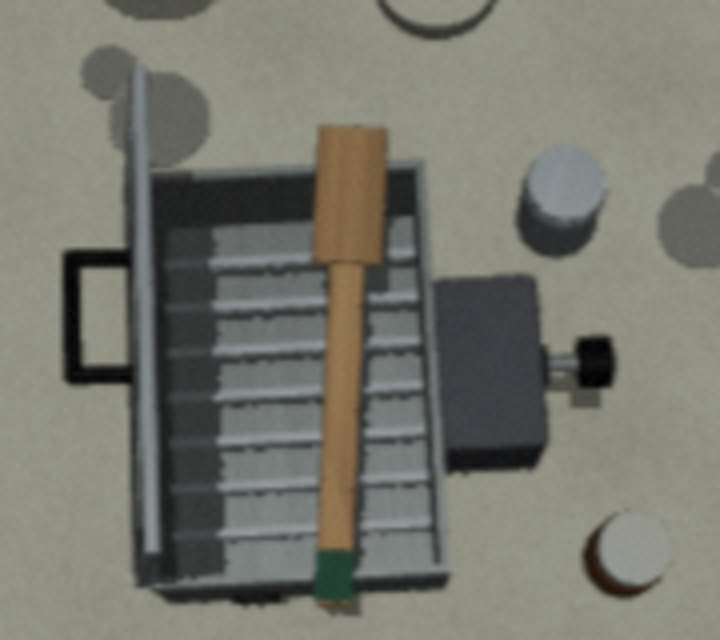

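```bash
python3 - <<'E'
from h import *
S=vision.snapshot("side");T=vision.snapshot("top")
def sp(p): return (np.array(p)+.5)/3-.5+[225,140]
def tp(p): return (np.array(p)+.5)/4-.5+[190,120]
prs={"blade end L(+y)":((153,415),(320,126)),"blade end R":((107,388),(387,128)),
"blade base +y":((212,337),(314,262)),"blade base -y":((172,314),(382,264)),
"handle green edge +y":((305,185),(317,549)),"handle green -y":((287,172),(356,550)),
"rim -y far":((95,368),(424,160)),"rim -y near":((233,155),(447,572)),
"knob":((64,237),(596,362)),"handlebar far":((398,233),(70,254)),"handlebar near":((430,170),(70,379)),
"lid tip far":((292,290),(138,68)),"lid tip near":((422,52),(152,550)),
"can top":((12,332),(567,183)),"amber top":((110,160),(635,549)),
"house top -y far":((70,285),(537,276)),"house top -y near":((128,197),(546,440))}
for n,(a,b) in prs.items():
    x,r=tri([ray(S,sp(a)),ray(T,tp(b))]); print(n,x.round(4),np.round(r,4))
E
```

```text
blade end L(+y) [0.7179 0.0599 0.1142] [0.0001 0.0001]
blade end R [0.7206 0.018  0.1174] [0.0003 0.0003]
blade base +y [0.6307 0.052  0.1104] [0. 0.]
blade base -y [0.633  0.0118 0.1127] [0.0022 0.0022]
handle green edge +y [0.4544 0.0253 0.1159] [0.0008 0.0008]
handle green -y [0.4551 0.0042 0.1202] [0.0016 0.0016]
rim -y far [ 0.7061 -0.0069  0.1065] [0.0008 0.0008]
rim -y near [ 0.4515 -0.0528  0.1044] [0.0003 0.0003]
knob [ 0.5974 -0.1309  0.0773] [0.0001 0.0001]
handlebar far [0.5772 0.1707 0.2636] [0.0002 0.0002]
handlebar near [0.5106 0.1591 0.2625] [0.0006 0.0006]
lid tip far [0.6771 0.1475 0.2857] [0.0009 0.0009]
lid tip near [0.425  0.1003 0.2831] [0. 0.]
can top [ 0.7079 -0.0973  0.0858] [0.0031 0.0031]
amber top [ 0.4857 -0.1694  0.0575] [0.0004 0.0004]
house top -y far [ 0.6441 -0.086   0.0902] [0.0014 0.0014]
house top -y near [ 0.5403 -0.1035  0.0957] [0.0001 0.0001]
```

```bash
cat >> h.py <<'E'
from scipy.spatial.transform import Rotation as R
def down(yaw):  # tool x heading yaw, pointing down
    c,s=np.cos(yaw),np.sin(yaw); return np.array([[c,s,0],[s,-c,0],[0,0,-1.]])
def plan(p,Rt=None):
    st=telemetry.sense(); R0=st["ee_rot"]
    lin=R0.T@(np.array(p)-st["ee_pos"])
    Rt=R0 if Rt is None else Rt
    a=R.from_matrix(R0.T@Rt).as_rotvec()/(2*np.pi)
    print("lin",lin.round(4).tolist(),"ang",a.round(5).tolist(),"t",round(st["clock"],2))
E
python3 - <<'E'
from h import *
Rt=down(np.pi+.091)
plan([.33,.40,.35],Rt)
plan([.58,.026,.33],Rt)
E
```

```text
lin [-0.1313, -0.0483, -0.1189] ang [-6e-05, -2e-05, -0.08353] t 0.35
lin [-0.5154, -0.2826, -0.0988] ang [-6e-05, -2e-05, -0.08353] t 0.35
```

```bash
python3 -m inch '[{"linear":[-0.02,-0.01,-0.04],"angular":[0,0,-0.0167],"jaw":1},{"linear":[-0.04,-0.02,-0.075],"angular":[0,0,-0.0334],"jaw":1},{"linear":[-0.065,-0.035,-0.1],"angular":[0,0,-0.05],"jaw":1},{"linear":[-0.1,-0.055,-0.11],"angular":[0,0,-0.067],"jaw":1},{"linear":[-0.515,-0.283,-0.099],"angular":[0,0,-0.0835],"jaw":1},{"linear":[-0.515,-0.283,-0.099],"angular":[0,0,-0.0835],"jaw":1},{"linear":[-0.515,-0.283,-0.099],"angular":[0,0,-0.0835],"jaw":1},{"linear":[-0.515,-0.283,-0.099],"angular":[0,0,-0.0835],"jaw":1},{"linear":[-0.515,-0.283,-0.099],"angular":[0,0,-0.0835],"jaw":1},{"linear":[-0.515,-0.283,-0.099],"angular":[0,0,-0.0835],"jaw":1}]'
python3 - <<'E'
from h import *
plan([.58,.026,.30],down(np.pi+.091))
E
```

```text
clock: 1.18
ee_pos: [0.4467, 0.2055, 0.3356]
ee_rot: [[-0.996, -0.091, 0.001], [-0.091, 0.996, 0.0], [-0.001, 0.0, -1.0]]
wrist_force: [1.1, -0.2, -0.7]
width: 0.0852
lin [-0.1164, -0.1909, 0.0357] ang [3e-05, 0.0001, -1e-05] t 1.18
```

```bash
python3 -m inch '[{"linear":[-0.115,-0.19,0],"angular":[0,0,0],"jaw":1},{"linear":[-0.115,-0.19,0],"angular":[0,0,0],"jaw":1},{"linear":[-0.115,-0.19,0],"angular":[0,0,0],"jaw":1},{"linear":[-0.115,-0.19,0],"angular":[0,0,0],"jaw":1},{"linear":[-0.115,-0.19,0],"angular":[0,0,0],"jaw":1},{"linear":[-0.115,-0.19,0.02],"angular":[0,0,0],"jaw":1},{"linear":[-0.115,-0.19,0.036],"angular":[0,0,0],"jaw":1},{"linear":[-0.115,-0.19,0.036],"angular":[0,0,0],"jaw":1}]'
python3 - <<'E'
from h import *
plan([.58,.026,.30],down(np.pi+.091))
s=wrist(); cv2.imwrite("pics/w1.png",s["image"][:,:,::-1])
print(wproj(s,[[.58,.026,.116],[.5698,.0253,.122]]))
np.save("w1T.npy",s["cam_to_world"])
E
```

```text
clock: 1.85
ee_pos: [0.5765, 0.0272, 0.2957]
ee_rot: [[-0.996, -0.088, -0.006], [-0.088, 0.996, 0.001], [0.006, 0.001, -1.0]]
wrist_force: [-0.3, 0.8, -1.1]
width: 0.0854
lin [-0.0033, -0.0015, -0.0043] ang [0.00017, -0.00095, -0.00042] t 1.85
[[279.45210929 193.30641551]
 [279.6054975  184.44514607]]
```

View pics/w1.png

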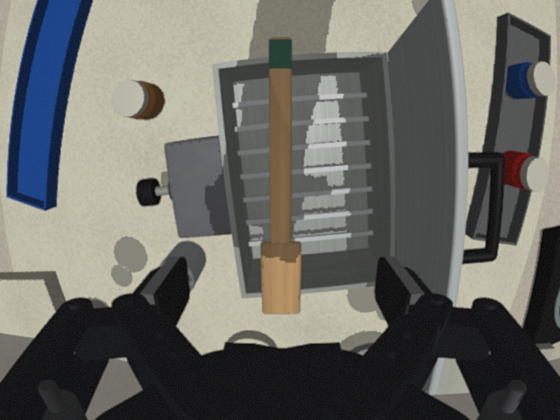

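The wrist view shows the paddle running down the image at column ~282, with its blade at rows 242–313 and its green tip at row 40. I'll combine this view with the other cameras.

```bash
python3 - <<'E'
from h import *
S=vision.snapshot("side");T=vision.snapshot("top");W=vision.snapshot("wrist");W["cam_to_world"]=np.load("w1T.npy")
def sp(p): return (np.array(p)+.5)/3-.5+[225,140]
def tp(p): return (np.array(p)+.5)/4-.5+[190,120]
prs={"end L":((153,415),(320,126),(301,313)),"end R":((107,388),(387,128),(263,312)),
"base L":((212,337),(314,262),(301,242)),"base R":((172,314),(382,264),(263,242)),
"green L":((305,185),(317,549),(291.5,68)),"green R":((287,172),(356,550),(270.5,68)),
"knob":((64,237),(596,362),(148,192)),
"bar far":((398,233),(70,254),(492,256)),"bar near":((430,170),(70,379),(500,158)),
"rim far":((95,368),(424,160),(240,297)),"rim near":((233,155),(447,572),(216,67))}
o={}
for n,(a,b,c) in prs.items():
    x,r=tri([ray(S,sp(a)),ray(T,tp(b)),wray(W,c)]); o[n]=x; 
    x2,r2=tri([ray(T,tp(b)),wray(W,c)])
    print(n,x.round(4),np.round(r,4),"TW",x2.round(4))
for l in "LR":
    d=o["end "+l]-o["green "+l]; print(np.arctan2(d[1],d[0]))
m=(o["end L"]+o["end R"])/2;b=(o["base L"]+o["base R"])/2;g=(o["green L"]+o["green R"])/2
d=(m-g)/np.linalg.norm(m-g); print(m-.14*d, b-.05*d, np.arctan2(d[1],d[0]),np.linalg.norm(m-b))
E
```

```text
end L [0.7183 0.0612 0.116 ] [0.0006 0.0017 0.002 ] TW [0.7145 0.0606 0.1232]
end R [0.7206 0.0183 0.1174] [0.0001 0.0006 0.0006] TW [0.7217 0.0184 0.1152]
base L [0.6313 0.0527 0.1117] [0.0003 0.0011 0.0012] TW [0.6248 0.0511 0.132 ]
base R [0.6337 0.0124 0.1139] [0.0021 0.0025 0.0012] TW [0.6372 0.0115 0.1047]
green L [0.4541 0.0258 0.1162] [0.0014 0.0002 0.0012] TW [0.4537 0.0263 0.118 ]
green R [0.4555 0.0051 0.1206] [0.0011 0.0023 0.0015] TW [0.4557 0.0046 0.1172]
knob [ 0.598  -0.1307  0.0782] [0.0003 0.0008 0.0009] TW [ 0.598  -0.1308  0.0784]
bar far [0.5776 0.171  0.2649] [0.0004 0.001  0.0009] TW [0.5766 0.1696 0.2678]
bar near [0.5115 0.1597 0.2642] [0.0009 0.0016 0.0014] TW [0.5111 0.1595 0.2654]
rim far [ 0.7067 -0.0075  0.108 ] [0.0019 0.0007 0.0022] TW [ 0.7023 -0.0081  0.1185]
rim near [ 0.4529 -0.0519  0.1046] [0.0011 0.0016 0.0025] TW [ 0.4528 -0.053   0.092 ]
0.13299603366935447
0.05005533670996675
[0.58003404 0.02694579 0.11758288] [0.58269084 0.02796608 0.11311424] 0.09161535104281981 0.0873494308459685
```

```bash
python3 -m inch '[{"linear":[-0.0035,-0.001,0.04],"angular":[0,-0.001,-0.0005],"jaw":1},{"linear":[-0.0035,-0.001,0.08],"angular":[0,-0.001,-0.0005],"jaw":1},{"linear":[-0.0035,-0.001,0.12],"angular":[0,-0.001,-0.0005],"jaw":1},{"linear":[-0.0035,-0.001,0.15],"angular":[0,-0.001,-0.0005],"jaw":1},{"linear":[-0.0035,-0.001,0.17],"angular":[0,-0.001,-0.0005],"jaw":1},{"linear":[-0.0035,-0.001,0.185],"angular":[0,-0.001,-0.0005],"jaw":1},{"linear":[-0.0035,-0.001,0.185],"angular":[0,-0.001,-0.0005],"jaw":1},{"linear":[-0.0035,-0.001,0.185],"angular":[0,-0.001,-0.0005],"jaw":1}]'
python3 - <<'E'
from h import *
plan([.58,.027,.110],down(np.pi+.0916))
s=wrist(); cv2.imwrite("pics/w2.png",s["image"][:,:,::-1])
E
```

```text
clock: 2.72
ee_pos: [0.5814, 0.0285, 0.1152]
ee_rot: [[-0.995, -0.095, 0.007], [-0.095, 0.995, 0.001], [-0.007, -0.0, -1.0]]
wrist_force: [-0.5, 0.8, 0.1]
width: 0.0853
lin [0.0016, -0.0014, 0.0052] ang [-0.0, 0.00104, 0.00057] t 2.72
```

View pics/w2.png

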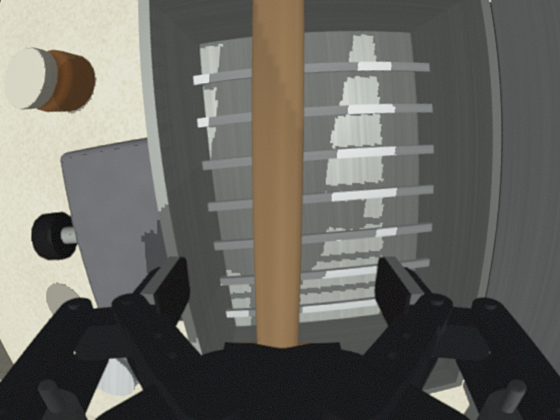

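The handle sits centred between the open fingers (col ~278). Next I correct the last 5 mm and close.

```bash
python3 -m inch '[{"linear":[0.0015,-0.001,0.004],"angular":[0,0.001,0.0005],"jaw":1},{"linear":[0.0015,-0.001,0.004],"angular":[0,0.001,0.0005],"jaw":1},{"linear":[0.0015,-0.001,0.004],"angular":[0,0.001,0.0005],"jaw":-1},{"linear":[0.0015,-0.001,0.004],"angular":[0,0.001,0.0005],"jaw":-1},{"linear":[0.0015,-0.001,0.004],"angular":[0,0.001,0.0005],"jaw":-1},{"linear":[0.0015,-0.001,0.004],"angular":[0,0.001,0.0005],"jaw":-1},{"linear":[0.0015,-0.001,0.004],"angular":[0,0.001,0.0005],"jaw":-1},{"linear":[0.0015,-0.001,0.004],"angular":[0,0.001,0.0005],"jaw":-1},{"linear":[0.0015,-0.001,0.004],"angular":[0,0.001,0.0005],"jaw":-1}]'

```

```text
clock: 3.52
ee_pos: [0.5802, 0.0267, 0.1108]
ee_rot: [[-0.996, -0.091, 0.001], [-0.091, 0.996, -0.0], [-0.001, -0.0, -1.0]]
wrist_force: [-0.6, 0.5, 2.8]
width: 0.0202
```

```bash
python3 -m inch '[{"linear":[0,0,-0.01],"angular":[0,0,0],"jaw":-1},{"linear":[0,0,-0.03],"angular":[0,0,0],"jaw":-1},{"linear":[0,0,-0.055],"angular":[0,0,0],"jaw":-1},{"linear":[0,0,-0.08],"angular":[0,0,0],"jaw":-1},{"linear":[0,0,-0.1],"angular":[0,0,0],"jaw":-1},{"linear":[0,0,-0.1],"angular":[0,0,0],"jaw":-1}]'
python3 - <<'E'
from h import *
s=wrist(); cv2.imwrite("pics/w3.png",s["image"][:,:,::-1])
s=vision.snapshot("side"); crop(s["image"],130,60,280,210,2,"pics/s3.png")
E
```

```text
clock: 4.02
ee_pos: [0.5824, 0.0266, 0.2153]
ee_rot: [[-0.996, -0.091, 0.007], [-0.091, 0.996, -0.001], [-0.007, -0.001, -1.0]]
wrist_force: [0.5, 0.0, 0.3]
width: 0.0201
```

View pics/w3.png

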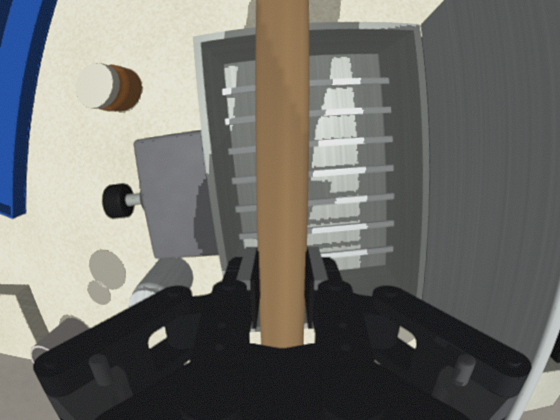

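View pics/s3.png

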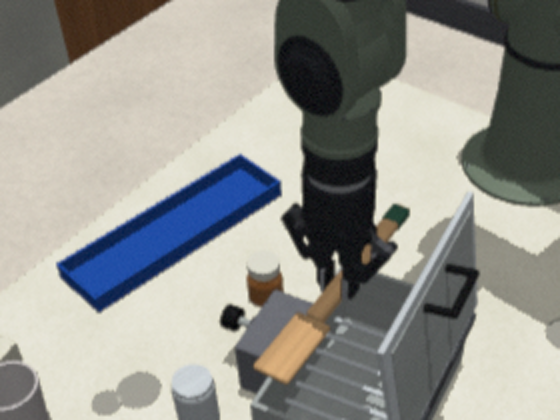

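The paddle is gripped and level: the side view shows it clear of the rim. Next I measure the tray from both views.

```bash
python3 - <<'E'
from h import *
S=vision.snapshot("side");T=vision.snapshot("top")
crop(S["image"],150,130,135,90,5,"pics/s4.png"); crop(T["image"],375,195,90,165,3.6 and 3,"pics/t4.png")
E
```

```text
(no output)
```

View pics/s4.png

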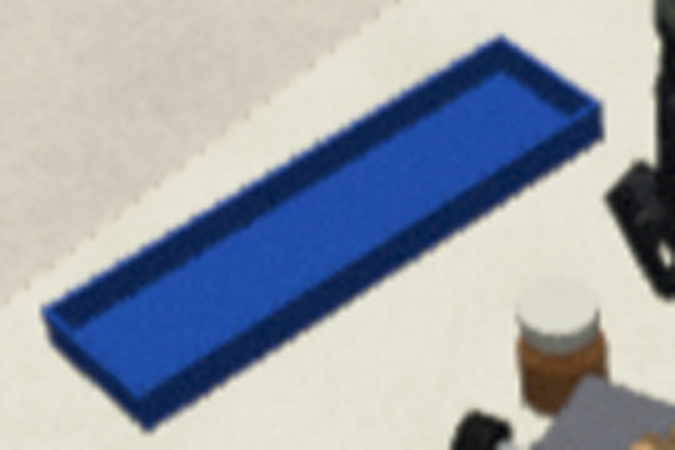

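View pics/t4.png

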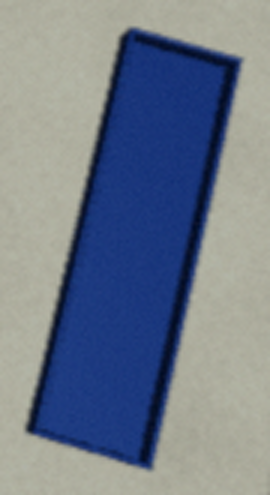

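```bash
python3 - <<'E'
from h import *
S=vision.snapshot("side");T=vision.snapshot("top")
s=(np.array([[602,105],[501,38],[44,312],[150,397]])+.5)/5-.5+[150,130]
t=(np.array([[27,432],[150,467],[241,60],[134,30]])+.5)/3-.5+[375,195]
q=[]
for a,b in zip(s,t):
    x,r=tri([ray(S,a),ray(T,b)]); q.append(x); print(x.round(4),np.round(r,4))
q=np.array(q);c=q.mean(0);print("c",c,onz(S,s,.032).mean(0),onz(T,t,.032).mean(0))
for u in (q,onz(S,s,.032),onz(T,t,.032)):
    d=(u[2]+u[3]-u[0]-u[1]); print(np.arctan2(d[1],d[0]),np.linalg.norm(d)/2)
p=np.array([.466,-.36]);
yaw=-.162
for z in (.215,): plan([*(c[:2]+.01*np.array([np.cos(yaw),np.sin(yaw)])),z],down(np.pi+yaw))
E
```

```text
[ 0.2999 -0.281   0.0292] [0.0026 0.0026]
[ 0.2836 -0.3815  0.0269] [0.0001 0.0001]
[ 0.6357 -0.4404  0.0264] [0. 0.]
[ 0.6488 -0.343   0.027 ] [0.003 0.003]
c [ 0.46700916 -0.36146782  0.02737106] [ 0.47024384 -0.35731692  0.032     ] [ 0.46653673 -0.36018042  0.032     ]
-0.1708273886966267 0.35566401734490966
-0.15974313041467278 0.3532388247144451
-0.1759160028514846 0.35603252501171007
lin [0.1369, -0.379, -0.006] ang [3e-05, -0.00047, 0.04023] t 4.32
```

```bash
python3 -m inch '[{"linear":[0.007,-0.019,0],"angular":[0,0,0.004],"jaw":-1},{"linear":[0.02,-0.055,0],"angular":[0,0,0.01],"jaw":-1},{"linear":[0.034,-0.094,0],"angular":[0,0,0.016],"jaw":-1},{"linear":[0.048,-0.133,0],"angular":[0,0,0.022],"jaw":-1},{"linear":[0.062,-0.172,0],"angular":[0,0,0.028],"jaw":-1},{"linear":[0.076,-0.211,0],"angular":[0,0,0.034],"jaw":-1},{"linear":[0.09,-0.25,0],"angular":[0,0,0.0415],"jaw":-1},{"linear":[0.104,-0.289,0],"angular":[0,0,0.0415],"jaw":-1},{"linear":[0.118,-0.328,0],"angular":[0,0,0.0415],"jaw":-1},{"linear":[0.13,-0.36,0],"angular":[0,0,0.0415],"jaw":-1}]'
python3 -m inch '[{"linear":[0.005,-0.015,0],"angular":[0,0,0],"jaw":-1},{"linear":[0.006,-0.018,0.02],"angular":[0,0,0],"jaw":-1},{"linear":[0.006,-0.018,0.05],"angular":[0,0,0],"jaw":-1},{"linear":[0.006,-0.018,0.08],"angular":[0,0,0],"jaw":-1},{"linear":[0.006,-0.018,0.1],"angular":[0,0,0],"jaw":-1},{"linear":[0.006,-0.018,0.11],"angular":[0,0,0],"jaw":-1},{"linear":[0.006,-0.018,0.11],"angular":[0,0,0],"jaw":-1},{"linear":[0.006,-0.018,0.11],"angular":[0,0,0],"jaw":-1}]'
python3 - <<'E'
from h import *
plan([.477,-.3625,.02],down(np.pi-.17))
s=wrist(); cv2.imwrite("pics/w5.png",s["image"][:,:,::-1])
s=vision.snapshot("top"); crop(s["image"],350,180,150,200,3,"pics/t5.png")
s=vision.snapshot("side"); crop(s["image"],130,90,200,150,3,"pics/s5.png")
E
```

```text
clock: 5.15
ee_pos: [0.4815, -0.346, 0.2092]
ee_rot: [[-0.985, 0.171, -0.002], [0.171, 0.985, 0.001], [0.002, 0.0, -1.0]]
wrist_force: [1.6, 0.4, -1.8]
width: 0.0203
clock: 5.82
ee_pos: [0.474, -0.3601, 0.1001]
ee_rot: [[-0.986, 0.169, -0.001], [0.169, 0.986, 0.001], [0.001, 0.001, -1.0]]
wrist_force: [0.6, -0.5, -0.2]
width: 0.0202
lin [-0.0035, -0.002, 0.0801] ang [0.00012, -0.00017, 4e-05] t 5.82
```

View pics/w5.png

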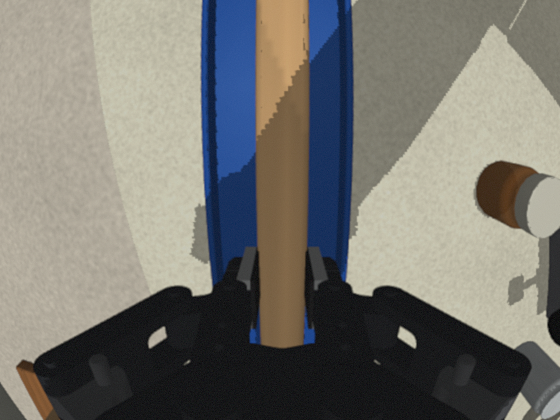

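View pics/s5.png

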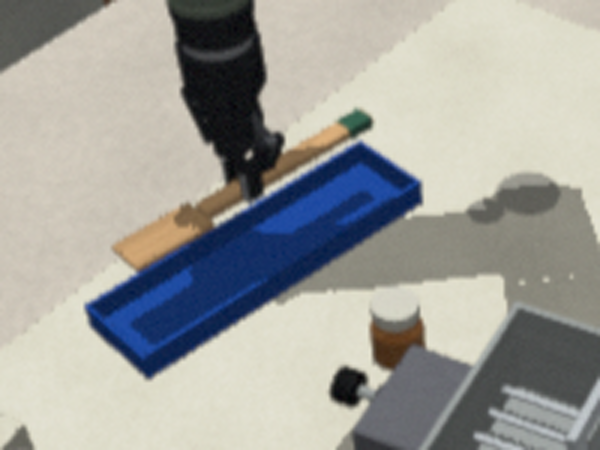

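View pics/t5.png

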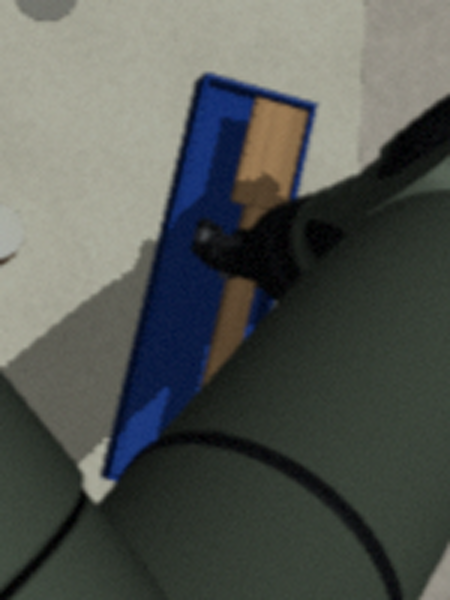

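The paddle is centred over the tray in both the wrist and top views. Lowering.

```bash
python3 -m inch '[{"linear":[-0.003,-0.002,0.02],"angular":[0,0,0],"jaw":-1},{"linear":[-0.003,-0.002,0.045],"angular":[0,0,0],"jaw":-1},{"linear":[-0.003,-0.002,0.065],"angular":[0,0,0],"jaw":-1},{"linear":[-0.003,-0.002,0.078],"angular":[0,0,0],"jaw":-1},{"linear":[-0.003,-0.002,0.084],"angular":[0,0,0],"jaw":-1},{"linear":[-0.003,-0.002,0.086],"angular":[0,0,0],"jaw":-1},{"linear":[-0.003,-0.002,0.086],"angular":[0,0,0],"jaw":-1}]'
```

```text
clock: 6.55
ee_pos: [0.4773, -0.3633, 0.0152]
ee_rot: [[-0.986, 0.169, 0.001], [0.169, 0.986, -0.001], [-0.001, -0.001, -1.0]]
wrist_force: [0.4, 0.1, -1.0]
width: 0.0202
```

```bash
python3 -m inch '[{"linear":[0,0,0.0015],"angular":[0,0,0],"jaw":-1},{"linear":[0,0,0.003],"angular":[0,0,0],"jaw":-1},{"linear":[0,0,0.005],"angular":[0,0,0],"jaw":-1},{"linear":[0,0,0.005],"angular":[0,0,0],"jaw":-1}]'
```

```text
clock: 6.88
ee_pos: [0.4769, -0.3629, 0.0097]
ee_rot: [[-0.986, 0.169, 0.0], [0.169, 0.986, -0.0], [-0.0, -0.0, -1.0]]
wrist_force: [-0.1, 0.0, -0.4]
width: 0.0202
```

```bash
python3 -m inch '[{"linear":[0,0,0.001],"angular":[0,0,0],"jaw":-1},{"linear":[0,0,0.002],"angular":[0,0,0],"jaw":-1},{"linear":[0,0,0.003],"angular":[0,0,0],"jaw":-1},{"linear":[0,0,0.003],"angular":[0,0,0],"jaw":-1}]'
```

```text
clock: 7.22
ee_pos: [0.4767, -0.3627, 0.0062]
ee_rot: [[-0.986, 0.169, -0.0], [0.169, 0.986, 0.0], [0.0, 0.0, -1.0]]
wrist_force: [0.5, -0.6, -0.4]
width: 0.0205
```

```bash
python3 -m inch '[{"linear":[0,0,0.001],"angular":[0,0,0],"jaw":-1},{"linear":[0,0,0.0015],"angular":[0,0,0],"jaw":-1},{"linear":[0,0,0.0015],"angular":[0,0,0],"jaw":-1}]'
```

```text
clock: 7.47
ee_pos: [0.4768, -0.3628, 0.0058]
ee_rot: [[-0.986, 0.169, 0.0], [0.169, 0.986, -0.0], [-0.0, -0.0, -1.0]]
wrist_force: [-1.6, 2.0, 6.0]
width: 0.0199
```

Contact felt (6 N up). Releasing to about half open, which stays inside the tray walls, then rising.

```bash
python3 -m inch '[{"linear":[0,0,0],"angular":[0,0,0],"jaw":-0.15},{"linear":[0,0,0],"angular":[0,0,0],"jaw":-0.15},{"linear":[0,0,0],"angular":[0,0,0],"jaw":-0.15},{"linear":[0,0,0],"angular":[0,0,0],"jaw":-0.15},{"linear":[0,0,-0.01],"angular":[0,0,0],"jaw":-0.15},{"linear":[0,0,-0.03],"angular":[0,0,0],"jaw":-0.15},{"linear":[0,0,-0.07],"angular":[0,0,0],"jaw":-0.15},{"linear":[0,0,-0.11],"angular":[0,0,0],"jaw":-0.15},{"linear":[0,0,-0.15],"angular":[0,0,0],"jaw":-0.15},{"linear":[0,0,-0.18],"angular":[0,0,0],"jaw":-1}]'
python3 - <<'E'
from h import *
s=wrist(); cv2.imwrite("pics/w6.png",s["image"][:,:,::-1])
s=vision.snapshot("side"); crop(s["image"],130,90,200,150,3,"pics/s6.png")
E
```

```text
clock: 8.3
ee_pos: [0.4774, -0.3634, 0.1893]
ee_rot: [[-0.986, 0.169, 0.003], [0.169, 0.986, -0.003], [-0.003, -0.002, -1.0]]
wrist_force: [1.2, 0.1, -1.0]
width: 0.025
```

View pics/w6.png

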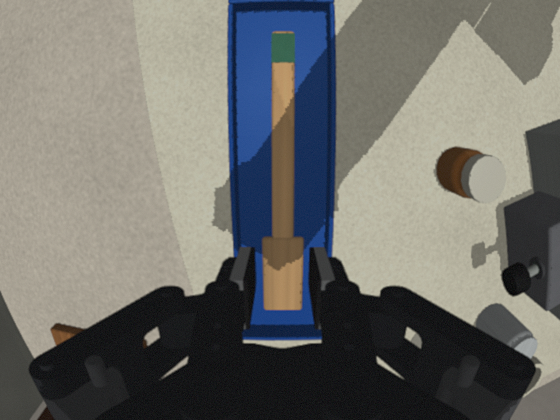

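View pics/s6.png

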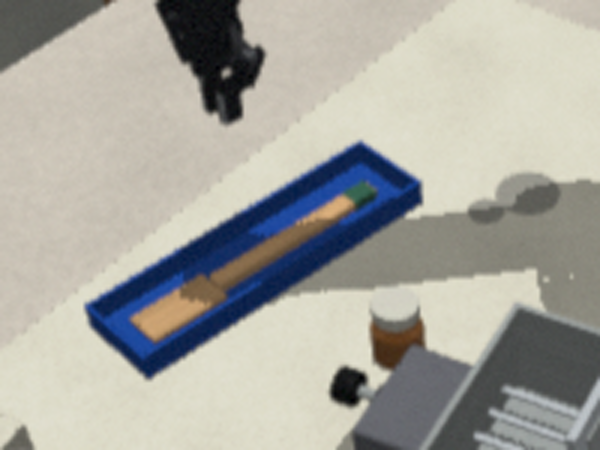

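The paddle lies flat inside the tray, with blade and handle within the walls in both views. Now the lid: I'll go behind it, on the bare part of its outer face, with the fingers shut.

```bash
cat >> h.py <<'E'
YAW=.177; SX=np.array([np.cos(YAW),np.sin(YAW),0]);SY=np.array([-np.sin(YAW),np.cos(YAW),0]);HG=np.array([.5479,.146,.11])
def loc(x,y,z): return HG+x*SX+y*SY+np.array([0,0,z])
def tolocal(p): d=np.array(p)-HG; return np.array([d@SX,d@SY,d[2]])
E
python3 - <<'E'
from h import *
Rt=down(np.pi+YAW)
plan([.477,-.363,.40],Rt)
plan(loc(-.075,.055,.29),Rt)
E
```

```text
lin [0.001, 0.0006, -0.2079] ang [-0.00129, 0.00132, -0.05519] t 8.4
lin [0.1064, 0.5405, -0.2124] ang [-0.00129, 0.00132, -0.05519] t 8.4
```

```bash
python3 -m inch '[{"linear":[0,0,-0.04],"angular":[0,0,-0.012],"jaw":-1},{"linear":[0.005,0.02,-0.075],"angular":[0,0,-0.024],"jaw":-1},{"linear":[0.01,0.045,-0.105],"angular":[0,0,-0.036],"jaw":-1},{"linear":[0.015,0.07,-0.135],"angular":[0,0,-0.048],"jaw":-1},{"linear":[0.02,0.1,-0.16],"angular":[0,0,-0.055],"jaw":-1},{"linear":[0.03,0.13,-0.185],"angular":[0,0,-0.055],"jaw":-1},{"linear":[0.037,0.16,-0.205],"angular":[0,0,-0.055],"jaw":-1},{"linear":[0.045,0.2,-0.213],"angular":[0,0,-0.055],"jaw":-1},{"linear":[0.053,0.24,-0.213],"angular":[0,0,-0.055],"jaw":-1},{"linear":[0.06,0.28,-0.213],"angular":[0,0,-0.055],"jaw":-1}]'
python3 - <<'E'
from h import *
Rt=down(np.pi+YAW)
plan(loc(-.075,.06,.29),Rt)
E
```

```text
clock: 9.23
ee_pos: [0.4645, -0.0751, 0.3985]
ee_rot: [[-0.985, -0.174, 0.001], [-0.174, 0.985, -0.0], [-0.001, -0.0, -1.0]]
wrist_force: [0.7, 0.7, -0.2]
width: 0.0001
lin [-0.0454, 0.2631, -0.0016] ang [-7e-05, 0.00017, -0.00037] t 9.23
```

```bash
python3 -m inch '[{"linear":[-0.006,0.04,0],"angular":[0,0,0],"jaw":-1},{"linear":[-0.013,0.08,0],"angular":[0,0,0],"jaw":-1},{"linear":[-0.02,0.12,0],"angular":[0,0,0],"jaw":-1},{"linear":[-0.027,0.16,0],"angular":[0,0,0],"jaw":-1},{"linear":[-0.034,0.2,0],"angular":[0,0,0],"jaw":-1},{"linear":[-0.04,0.235,0],"angular":[0,0,0],"jaw":-1},{"linear":[-0.043,0.25,0],"angular":[0,0,0],"jaw":-1},{"linear":[-0.043,0.252,0],"angular":[0,0,0],"jaw":-1},{"linear":[-0.043,0.252,0],"angular":[0,0,0],"jaw":-1}]'
python3 - <<'E'
from h import *
Rt=down(np.pi+YAW)
plan(loc(-.075,.045,.16),Rt)
print(tolocal(telemetry.sense()["ee_pos"]))
s=vision.snapshot("side"); crop(s["image"],220,60,200,150,3,"pics/s7.png")
s=wrist(); cv2.imwrite("pics/w7.png",s["image"][:,:,::-1])
E
```

```text
clock: 9.98
ee_pos: [0.4628, 0.1796, 0.3974]
ee_rot: [[-0.984, -0.177, -0.001], [-0.177, 0.984, -0.001], [0.001, -0.0, -1.0]]
wrist_force: [-0.3, 0.2, 0.4]
width: -0.0002
lin [-0.003, -0.003, 0.1274] ang [-7e-05, -0.00018, 0.00015] t 9.98
[-0.07788738  0.04808977  0.28743605]
```

View pics/s7.png

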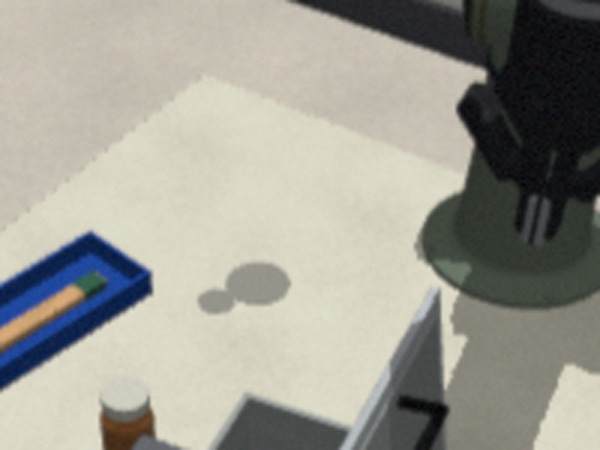

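View pics/w7.png

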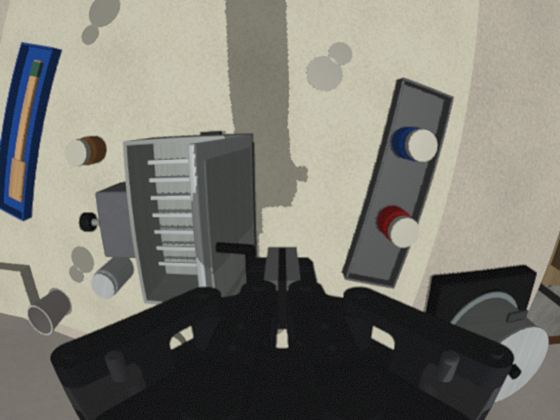

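The fingers hang behind the lid, left of the handle, with nothing under them. Descending.

```bash
python3 -m inch '[{"linear":[-0.002,-0.001,0.04],"angular":[0,0,0],"jaw":-1},{"linear":[-0.002,-0.002,0.08],"angular":[0,0,0],"jaw":-1},{"linear":[-0.002,-0.003,0.11],"angular":[0,0,0],"jaw":-1},{"linear":[-0.002,-0.003,0.125],"angular":[0,0,0],"jaw":-1},{"linear":[-0.002,-0.003,0.128],"angular":[0,0,0],"jaw":-1},{"linear":[-0.002,-0.003,0.128],"angular":[0,0,0],"jaw":-1}]'
python3 - <<'E'
from h import *
st=telemetry.sense();L=tolocal(st["ee_pos"]);print(L,st["wrist_force"])
h=.012;r=.16
for th in np.arange(1.45,-.01,-.05):
    y=-r*np.cos(th)+.008*np.sin(th)+h; z=r*np.sin(th)+.008*np.cos(th)
    print(round(th,2),"lin y %.4f z %.4f"%(y-L[1],-(z-L[2])))
s=vision.snapshot("side"); crop(s["image"],220,60,200,150,3,"pics/s8.png")
E
```

```text
clock: 10.58
ee_pos: [0.4654, 0.1749, 0.2693]
ee_rot: [[-0.985, -0.173, -0.002], [-0.173, 0.985, -0.001], [0.002, -0.0, -1.0]]
wrist_force: [-0.0, -0.0, 0.3]
width: 0.0004
[-0.07616581  0.04301404  0.15932628] [-0.00969656 -0.01401216  0.27763433]
1.45 lin y -0.0424 z -0.0005
1.4 lin y -0.0503 z 0.0003
1.35 lin y -0.0582 z 0.0015
1.3 lin y -0.0661 z 0.0030
1.25 lin y -0.0739 z 0.0050
1.2 lin y -0.0815 z 0.0073
1.15 lin y -0.0891 z 0.0100
1.1 lin y -0.0965 z 0.0131
1.05 lin y -0.1037 z 0.0166
1.0 lin y -0.1107 z 0.0204
0.95 lin y -0.1176 z 0.0245
0.9 lin y -0.1242 z 0.0290
0.85 lin y -0.1306 z 0.0338
0.8 lin y -0.1367 z 0.0390
0.75 lin y -0.1426 z 0.0444
0.7 lin y -0.1482 z 0.0501
0.65 lin y -0.1535 z 0.0561
0.6 lin y -0.1586 z 0.0624
0.55 lin y -0.1632 z 0.0689
0.5 lin y -0.1676 z 0.0756
0.45 lin y -0.1716 z 0.0825
0.4 lin y -0.1753 z 0.0897
0.35 lin y -0.1786 z 0.0969
0.3 lin y -0.1815 z 0.1044
0.25 lin y -0.1841 z 0.1120
0.2 lin y -0.1862 z 0.1197
0.15 lin y -0.1880 z 0.1275
0.1 lin y -0.1894 z 0.1354
0.05 lin y -0.1904 z 0.1433
-0.0 lin y -0.1910 z 0.1513
```

View pics/s8.png

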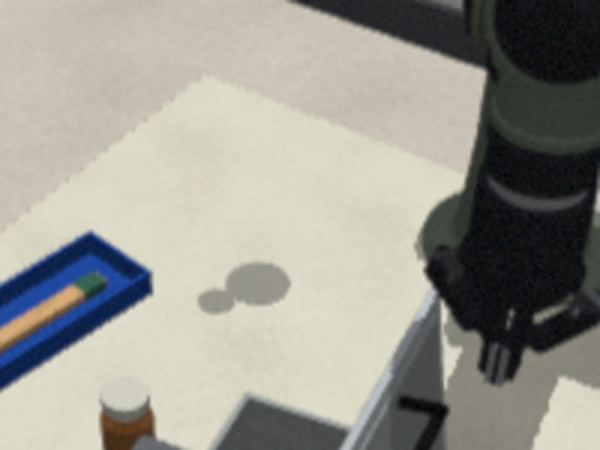

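```bash
python3 -m inch '[{"linear":[0,-0.012,0],"angular":[0,0,0],"jaw":-1},{"linear":[0,-0.024,0],"angular":[0,0,0],"jaw":-1},{"linear":[0,-0.034,0],"angular":[0,0,0],"jaw":-1},{"linear":[0,-0.042,0],"angular":[0,0,0],"jaw":-1},{"linear":[0,-0.05,0],"angular":[0,0,0],"jaw":-1},{"linear":[0,-0.058,0.0015],"angular":[0,0,0],"jaw":-1},{"linear":[0,-0.066,0.003],"angular":[0,0,0],"jaw":-1},{"linear":[0,-0.074,0.005],"angular":[0,0,0],"jaw":-1}]'
python3 - <<'E'
from h import *
st=telemetry.sense();L=tolocal(st["ee_pos"]);print(L,SY@st["wrist_force"])
s=vision.snapshot("side"); crop(s["image"],220,90,180,150,3,"pics/s9.png")
E
```

```text
clock: 11.3
ee_pos: [0.4791, 0.1029, 0.2651]
ee_rot: [[-0.985, -0.175, 0.001], [-0.175, 0.985, 0.001], [-0.001, 0.0, -1.0]]
wrist_force: [-0.4, 2.3, 1.7]
width: 0.0
[-0.0752987  -0.03030525  0.15510537] 2.3770680871529573
```

View pics/s9.png

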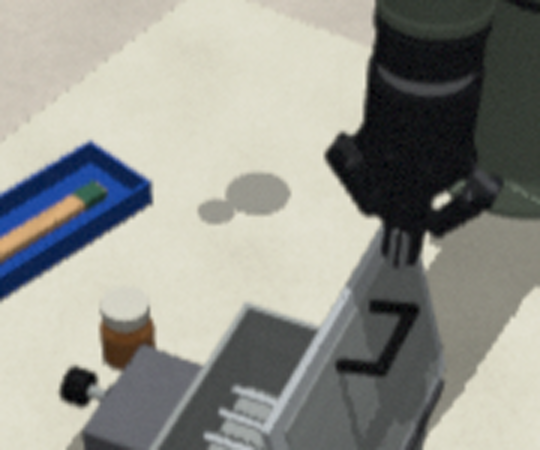

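```bash
python3 -m inch '[{"linear":[0,-0.0075,0.0023],"angular":[0,0,0],"jaw":-1},{"linear":[0,-0.015,0.005],"angular":[0,0,0],"jaw":-1},{"linear":[0,-0.0225,0.008],"angular":[0,0,0],"jaw":-1},{"linear":[0,-0.03,0.0116],"angular":[0,0,0],"jaw":-1},{"linear":[0,-0.037,0.0154],"angular":[0,0,0],"jaw":-1},{"linear":[0,-0.0435,0.0195],"angular":[0,0,0],"jaw":-1},{"linear":[0,-0.05,0.024],"angular":[0,0,0],"jaw":-1},{"linear":[0,-0.0565,0.0288],"angular":[0,0,0],"jaw":-1},{"linear":[0,-0.0627,0.034],"angular":[0,0,0],"jaw":-1},{"linear":[0,-0.0686,0.0394],"angular":[0,0,0],"jaw":-1}]'
python3 - <<'E'
from h import *
st=telemetry.sense();L=tolocal(st["ee_pos"]);print(L,SY@st["wrist_force"])
h=.012;r=.16
for th in np.arange(.7,-.01,-.05):
    y=-r*np.cos(th)+.008*np.sin(th)+h; z=r*np.sin(th)+.008*np.cos(th)
    print(round(th,2),"lin y %.4f z %.4f"%(y-L[1],-(z-L[2])))
s=vision.snapshot("side"); crop(s["image"],220,90,180,150,3,"pics/s10.png")
E
```

```text
clock: 12.18
ee_pos: [0.4907, 0.0352, 0.225]
ee_rot: [[-0.985, -0.175, -0.0], [-0.175, 0.985, -0.0], [0.0, -0.0, -1.0]]
wrist_force: [0.3, 0.1, 1.9]
width: -0.0001
[-0.07578622 -0.09900635  0.1149527 ] 0.04242920020639489
0.7 lin y -0.0062 z 0.0058
0.65 lin y -0.0115 z 0.0118
0.6 lin y -0.0165 z 0.0180
0.55 lin y -0.0212 z 0.0245
0.5 lin y -0.0256 z 0.0312
0.45 lin y -0.0296 z 0.0382
0.4 lin y -0.0332 z 0.0453
0.35 lin y -0.0366 z 0.0526
0.3 lin y -0.0395 z 0.0600
0.25 lin y -0.0420 z 0.0676
0.2 lin y -0.0442 z 0.0753
0.15 lin y -0.0460 z 0.0831
0.1 lin y -0.0474 z 0.0910
0.05 lin y -0.0484 z 0.0990
-0.0 lin y -0.0490 z 0.1070
```

View pics/s10.png

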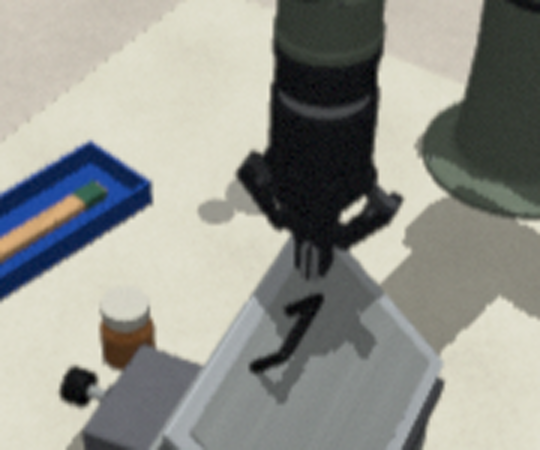

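The lid follows the fingers smoothly, now at about 45°.

```bash
python3 -m inch '[{"linear":[0,-0.006,0.006],"angular":[0,0,0],"jaw":-1},{"linear":[0,-0.0115,0.012],"angular":[0,0,0],"jaw":-1},{"linear":[0,-0.0165,0.018],"angular":[0,0,0],"jaw":-1},{"linear":[0,-0.021,0.0245],"angular":[0,0,0],"jaw":-1},{"linear":[0,-0.0255,0.031],"angular":[0,0,0],"jaw":-1},{"linear":[0,-0.0295,0.038],"angular":[0,0,0],"jaw":-1},{"linear":[0,-0.033,0.0453],"angular":[0,0,0],"jaw":-1},{"linear":[0,-0.0365,0.0526],"angular":[0,0,0],"jaw":-1},{"linear":[0,-0.0395,0.06],"angular":[0,0,0],"jaw":-1},{"linear":[0,-0.042,0.0676],"angular":[0,0,0],"jaw":-1}]'
python3 -m inch '[{"linear":[0,-0.002,0.007],"angular":[0,0,0],"jaw":-1},{"linear":[0,-0.004,0.014],"angular":[0,0,0],"jaw":-1},{"linear":[0,-0.005,0.02],"angular":[0,0,0],"jaw":-1},{"linear":[0,-0.006,0.025],"angular":[0,0,0],"jaw":-1},{"linear":[0,-0.006,0.029],"angular":[0,0,0],"jaw":-1},{"linear":[0,-0.006,0.032],"angular":[0,0,0],"jaw":-1},{"linear":[0,-0.006,0.034],"angular":[0,0,0],"jaw":-1},{"linear":[0,-0.006,0.034],"angular":[0,0,0],"jaw":-1}]'
python3 - <<'E'
from h import *
st=telemetry.sense();L=tolocal(st["ee_pos"]);print(L,SY@st["wrist_force"])
E
```

```text
clock: 13.07
ee_pos: [0.4982, -0.0058, 0.1572]
ee_rot: [[-0.985, -0.175, 0.0], [-0.175, 0.985, -0.0], [-0.0, -0.0, -1.0]]
wrist_force: [0.8, 0.1, 0.9]
width: 0.0001
clock: 13.73
ee_pos: [0.4987, -0.0112, 0.1235]
ee_rot: [[-0.985, -0.175, -0.001], [-0.175, 0.985, 0.0], [0.001, 0.0, -1.0]]
wrist_force: [-0.5, 0.2, -0.2]
width: 0.0001
[-0.07606418 -0.14603937  0.01351587] 0.23723108278460076
```

```bash
python3 -m inch '[{"linear":[0,0,0.001],"angular":[0,0,0],"jaw":-1},{"linear":[0,0,0.002],"angular":[0,0,0],"jaw":-1},{"linear":[0,0,0.003],"angular":[0,0,0],"jaw":-1},{"linear":[0,0,0.004],"angular":[0,0,0],"jaw":-1},{"linear":[0,0,0.0045],"angular":[0,0,0],"jaw":-1},{"linear":[0,0,0.0045],"angular":[0,0,0],"jaw":-1}]'
python3 - <<'E'
from h import *
s=vision.snapshot("side"); crop(s["image"],220,110,180,150,3,"pics/s11.png")
E
```

```text
clock: 14.23
ee_pos: [0.4991, -0.0113, 0.1194]
ee_rot: [[-0.985, -0.175, 0.0], [-0.175, 0.985, 0.0], [-0.0, 0.0, -1.0]]
wrist_force: [0.2, -0.1, 0.1]
width: 0.0001
```

View pics/s11.png

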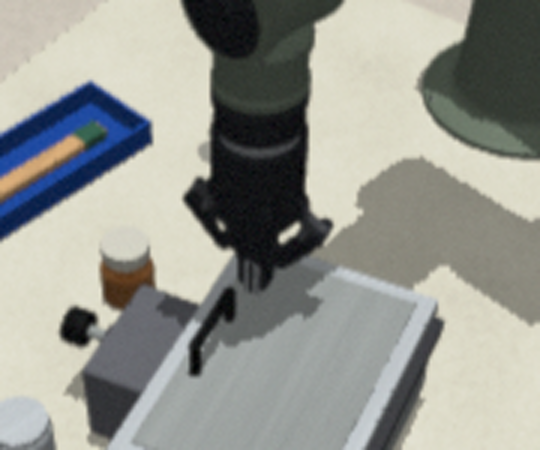

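```bash
python3 -m inch '[{"linear":[0,0,0.0005],"angular":[0,0,0],"jaw":-1},{"linear":[0,0,0.001],"angular":[0,0,0],"jaw":-1},{"linear":[0,0,0.0015],"angular":[0,0,0],"jaw":-1},{"linear":[0,0,0.002],"angular":[0,0,0],"jaw":-1},{"linear":[0,0,0.002],"angular":[0,0,0],"jaw":-1}]'
```

```text
clock: 14.7
ee_pos: [0.4991, -0.0113, 0.118]
ee_rot: [[-0.985, -0.175, 0.0], [-0.175, 0.985, -0.0], [-0.0, -0.0, -1.0]]
wrist_force: [-2.6, 0.3, 6.8]
width: -0.0003
```

```bash
python3 -m inch '[{"linear":[0,0,0.0008],"angular":[0,0,0],"jaw":-1},{"linear":[0,0,0.001],"angular":[0,0,0],"jaw":-1},{"linear":[0,0,0.001],"angular":[0,0,0],"jaw":-1}]'
python3 -m inch '[{"linear":[0,0,-0.01],"angular":[0,0,0],"jaw":-1},{"linear":[0,0,-0.04],"angular":[0,0,0],"jaw":-1},{"linear":[0,0,-0.08],"angular":[0,0,0],"jaw":-1},{"linear":[0,0,-0.12],"angular":[0,0,0],"jaw":-1},{"linear":[0,0,-0.15],"angular":[0,0,0],"jaw":-1},{"linear":[0,0,-0.16],"angular":[0,0,0],"jaw":-1}]'
python3 - <<'E'
from h import *
s=vision.snapshot("side"); crop(s["image"],220,160,180,150,4,"pics/s12.png")
s=vision.snapshot("top"); crop(s["image"],190,120,180,150,4,"pics/t12.png")
s=wrist(); cv2.imwrite("pics/w12.png",s["image"][:,:,::-1]);np.save("w12T.npy",s["cam_to_world"])
E
```

```text
clock: 14.95
ee_pos: [0.4992, -0.0113, 0.1179]
ee_rot: [[-0.985, -0.175, 0.001], [-0.175, 0.985, -0.0], [-0.001, -0.0, -1.0]]
wrist_force: [-5.5, 0.4, 14.5]
width: -0.0001
clock: 15.45
ee_pos: [0.5014, -0.0116, 0.2818]
ee_rot: [[-0.985, -0.175, 0.008], [-0.175, 0.985, -0.001], [-0.007, -0.003, -1.0]]
wrist_force: [0.3, -0.4, -0.8]
width: 0.0001
```

View pics/s12.png

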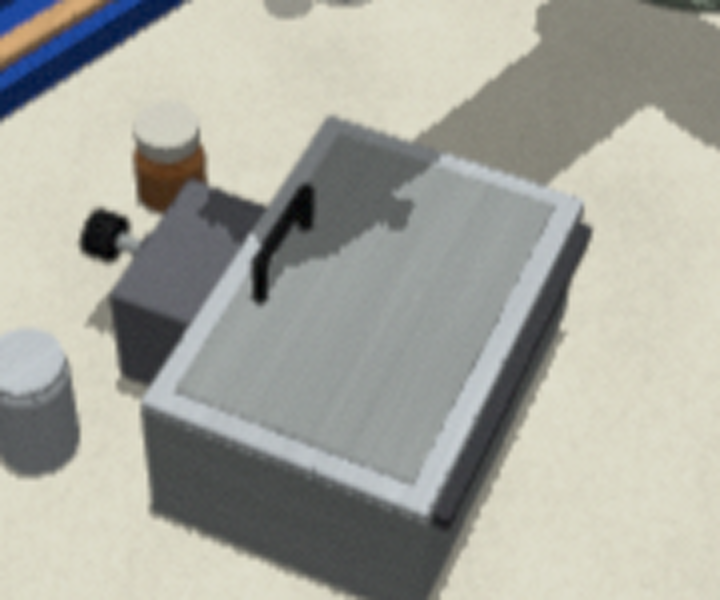

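View pics/t12.png

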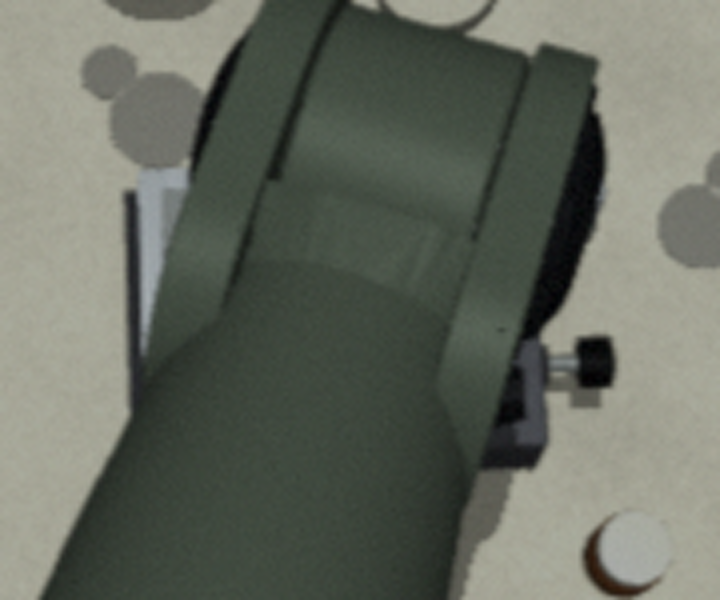

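View pics/w12.png

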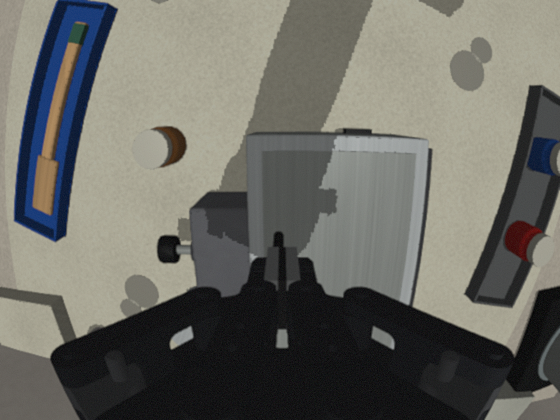

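The lid is flat on the rim: contact came at 0.118, exactly rim height plus thickness, and force rose to 14 N with no further travel. Now I go to the knob, turning 90° so the jaws open along the steamer's x.

```bash
python3 - <<'E'
from h import *
S=vision.snapshot("side");T=vision.snapshot("top")
W=vision.snapshot("wrist");W["cam_to_world"]=np.load("w12T.npy")
# dark blob centroids
k=[]
for s,(x0,y0,w,h),rf in((S,(236,208,18,20),ray),(T,(333,203,12,17),ray)):
    g=s["image"][y0:y0+h,x0:x0+w].max(2)<45
    ys,xs=np.nonzero(g); c=[xs.mean()+x0,ys.mean()+y0]; k.append(rf(s,c)); print(c,g.sum(),xs.min()+x0,xs.max()+x0,ys.min()+y0,ys.max()+y0)
x,r=tri(k);print(x,r)
x,r=tri(k+[wray(W,(169,249))]);print(x,r)
print(tolocal(x)+[0,.09,.11], "expect 0,-.19,.08")
plan([*x[:2],.22],down(YAW+np.pi/2))
E
```

```text
[np.float64(245.3012048192771), np.float64(218.33734939759037)] 83 241 251 213 224
[np.float64(338.22105263157897), np.float64(210.5157894736842)] 95 334 342 205 216
[ 0.59714242 -0.13139191  0.07760846] [np.float64(0.0017077338753119762), np.float64(0.0017077338753119882)]
[ 0.59795704 -0.13041274  0.0790933 ] [np.float64(0.0018004097357405963), np.float64(0.0021489892779484212), np.float64(0.0013861252239813957)]
[ 0.00060497 -0.19090807  0.0790933 ] expect 0,-.19,.08
lin [-0.0779, -0.135, 0.0539] ang [-0.00027, -0.00059, 0.24978] t 15.75
```

```bash
python3 -m inch '[{"linear":[-0.008,-0.015,0],"angular":[0,0,0.019],"jaw":-0.3},{"linear":[-0.016,-0.03,0],"angular":[0,0,0.038],"jaw":1},{"linear":[-0.024,-0.045,0],"angular":[0,0,0.057],"jaw":1},{"linear":[-0.032,-0.06,0],"angular":[0,0,0.076],"jaw":1},{"linear":[-0.04,-0.075,0],"angular":[0,0,0.095],"jaw":1},{"linear":[-0.048,-0.09,0],"angular":[0,0,0.114],"jaw":1},{"linear":[-0.056,-0.105,0],"angular":[0,0,0.133],"jaw":1},{"linear":[-0.064,-0.12,0],"angular":[0,0,0.152],"jaw":1},{"linear":[-0.072,-0.13,0],"angular":[0,0,0.171],"jaw":1},{"linear":[-0.078,-0.135,0],"angular":[0,0,0.19],"jaw":1}]'
python3 -m inch '[{"linear":[0,0,0],"angular":[0,0,0.02],"jaw":1},{"linear":[0,0,0.01],"angular":[0,0,0.04],"jaw":1},{"linear":[0,0,0.03],"angular":[0,0,0.058],"jaw":1},{"linear":[0,0,0.05],"angular":[0,0,0.06],"jaw":1},{"linear":[0,0,0.05],"angular":[0,0,0.06],"jaw":1}]'
python3 - <<'E'
from h import *
s=wrist(); cv2.imwrite("pics/w13.png",s["image"][:,:,::-1]);np.save("w13T.npy",s["cam_to_world"])
plan([.598,-.1306,.16],down(YAW+np.pi/2))
print(wproj(s,[.598,-.1306,.08]))
E
```

```text
clock: 16.58
ee_pos: [0.5993, -0.1317, 0.2738]
ee_rot: [[-0.519, 0.855, -0.003], [0.855, 0.519, 0.001], [0.003, -0.003, -1.0]]
wrist_force: [0.5, -0.4, 0.2]
width: 0.0854
clock: 17.0
ee_pos: [0.5962, -0.1295, 0.2203]
ee_rot: [[-0.175, 0.985, -0.01], [0.985, 0.175, 0.003], [0.005, -0.009, -1.0]]
wrist_force: [-1.4, 0.7, -1.5]
width: 0.0857
lin [-0.0012, 0.0012, 0.0626] ang [-0.00108, -0.00061, -0.00013] t 17.05
[[284.28578034 201.22409094]]
```

View pics/w13.png

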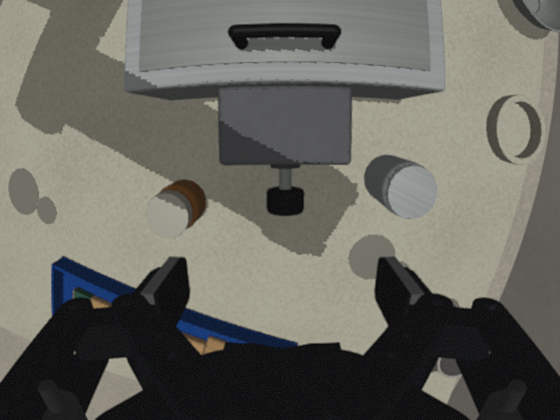

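The knob appears at (285,202), within a pixel of prediction. The jar (170,210) and can (405,190) are well clear of the fingers' path. Narrowing the jaws and descending.

```bash
python3 -m inch '[{"linear":[-0.001,0.001,0.03],"angular":[-0.001,-0.0006,0],"jaw":0.4},{"linear":[-0.001,0.001,0.06],"angular":[-0.001,-0.0006,0],"jaw":0.4},{"linear":[-0.001,0.001,0.06],"angular":[-0.001,-0.0006,0],"jaw":0.4},{"linear":[-0.001,0.001,0.06],"angular":[-0.001,-0.0006,0],"jaw":0.4}]'
python3 - <<'E'
from h import *
s=wrist(); cv2.imwrite("pics/w14.png",s["image"][:,:,::-1]);np.save("w14T.npy",s["cam_to_world"])
plan([.598,-.1306,.06],down(YAW+np.pi/2))
print(wproj(s,[.598,-.1306,.08]))
W1=dict(s);W1["cam_to_world"]=np.load("w13T.npy")
E
```

```text
clock: 17.38
ee_pos: [0.5994, -0.131, 0.1657]
ee_rot: [[-0.175, 0.985, 0.003], [0.985, 0.175, -0.001], [-0.002, 0.003, -1.0]]
wrist_force: [-0.7, 0.5, 0.6]
width: 0.0596
lin [0.0017, -0.0033, 0.1073] ang [0.00096, 0.00058, -0.00016] t 17.43
[[278.71403019 214.85667357]]
```

View pics/w14.png

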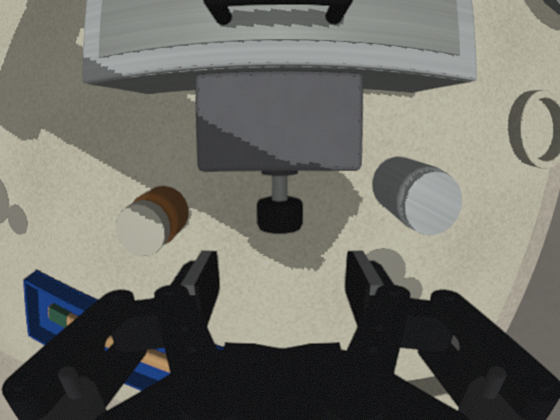

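```bash
python3 -m inch '[{"linear":[0.001,-0.002,0.03],"angular":[0.001,0.0006,0],"jaw":0.4},{"linear":[0.001,-0.0025,0.06],"angular":[0.001,0.0006,0],"jaw":0.4},{"linear":[0.001,-0.0025,0.085],"angular":[0.001,0.0006,0],"jaw":0.4},{"linear":[0.001,-0.0025,0.1],"angular":[0.001,0.0006,0],"jaw":0.4},{"linear":[0.001,-0.0025,0.105],"angular":[0.001,0.0006,0],"jaw":0.4},{"linear":[0.001,-0.0025,0.105],"angular":[0.001,0.0006,0],"jaw":0.4},{"linear":[0.001,-0.0025,0.105],"angular":[0.001,0.0006,0],"jaw":0.4}]'
python3 - <<'E'
from h import *
s=wrist(); cv2.imwrite("pics/w15.png",s["image"][:,:,::-1])
plan([.598,-.1306,.06],down(YAW+np.pi/2))
print(wproj(s,[.598,-.1306,.08]))
s=vision.snapshot("side"); crop(s["image"],190,150,180,140,4,"pics/s15.png")
E
```

```text
clock: 18.02
ee_pos: [0.6003, -0.1317, 0.0635]
ee_rot: [[-0.175, 0.985, 0.003], [0.985, 0.175, -0.001], [-0.001, 0.003, -1.0]]
wrist_force: [0.1, -0.7, 0.3]
width: 0.0599
lin [0.0016, -0.0022, 0.0037] ang [0.00049, 0.00028, -0.00019] t 18.07
[[275.51623555 278.08925359]]
```

View pics/w15.png

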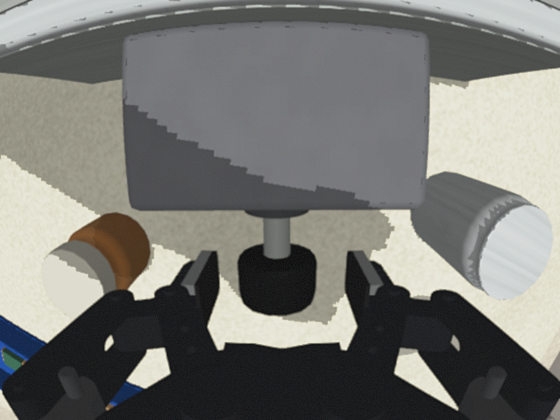

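View pics/s15.png

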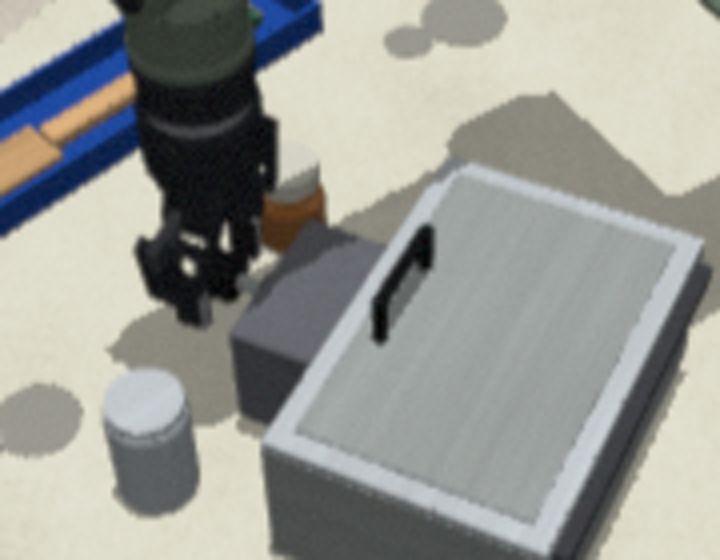

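```bash
python3 -m inch '[{"linear":[0.001,-0.002,0.002],"angular":[0.0005,0.0003,0],"jaw":0.4},{"linear":[0.0015,-0.002,0.003],"angular":[0.0005,0.0003,0],"jaw":0.4},{"linear":[0.0015,-0.002,0.003],"angular":[0.0005,0.0003,0],"jaw":0.4},{"linear":[0.0015,-0.002,0.003],"angular":[0.0005,0.0003,0],"jaw":0.4}]'
python3 - <<'E'
from h import *
plan([.598,-.1306,.06],down(YAW+np.pi/2))
E
```

```text
clock: 18.45
ee_pos: [0.5965, -0.13, 0.0586]
ee_rot: [[-0.175, 0.985, -0.003], [0.985, 0.175, 0.001], [0.002, -0.003, -1.0]]
wrist_force: [0.2, -0.3, -0.1]
width: 0.0597
lin [-0.0009, 0.0014, -0.0014] ang [-0.00048, -0.00029, -0.0002] t 18.45
```

```bash
python3 -m inch '[{"linear":[0,0,0],"angular":[0,0,0],"jaw":0.4},{"linear":[0,0,0],"angular":[0,0,0],"jaw":0.4},{"linear":[0,0,0],"angular":[0,0,0],"jaw":0.4},{"linear":[0,0,0],"angular":[0,0,0],"jaw":0.4},{"linear":[0,0,0],"angular":[0,0,0],"jaw":0.4}]'
python3 - <<'E'
from h import *
plan([.598,-.1306,.06],down(YAW+np.pi/2))
E
```

```text
clock: 18.87
ee_pos: [0.5965, -0.13, 0.0584]
ee_rot: [[-0.175, 0.985, -0.003], [0.985, 0.175, 0.001], [0.002, -0.003, -1.0]]
wrist_force: [1.0, -0.7, 0.2]
width: 0.0599
lin [-0.0008, 0.0014, -0.0016] ang [-0.00051, -0.00031, -0.00021] t 18.87
```

```bash
python3 -m inch '[{"linear":[-0.001,0.0014,-0.001],"angular":[-0.0005,-0.0003,0],"jaw":0.4},{"linear":[-0.001,0.0014,-0.001],"angular":[-0.0005,-0.0003,0],"jaw":0.4},{"linear":[-0.001,0.0014,-0.001],"angular":[-0.0005,-0.0003,0],"jaw":0.4},{"linear":[-0.001,0.0014,-0.001],"angular":[-0.0005,-0.0003,0],"jaw":0.4}]'
python3 - <<'E'
from h import *
plan([.598,-.1306,.06],down(YAW+np.pi/2))
s=wrist(); cv2.imwrite("pics/w16.png",s["image"][:,:,::-1])
E
```

```text
clock: 19.2
ee_pos: [0.5981, -0.1308, 0.0594]
ee_rot: [[-0.175, 0.985, 0.0], [0.985, 0.175, 0.0], [0.0, 0.0, -1.0]]
wrist_force: [0.5, 0.6, 0.3]
width: 0.0598
lin [0.0002, -0.0, -0.0006] ang [0.0, -0.0, -0.00021] t 19.2
```

View pics/w16.png

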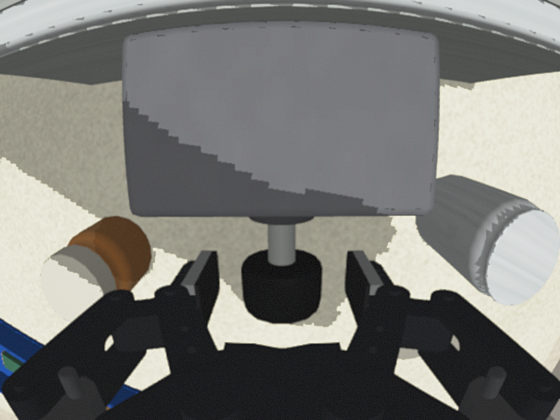

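The knob is centred between the pads (cols 242–322 in the gap 217–346). Closing.

```bash
python3 -m inch '[{"linear":[0,0,0],"angular":[0,0,0],"jaw":-0.1},{"linear":[0,0,0],"angular":[0,0,0],"jaw":-0.1},{"linear":[0,0,0],"angular":[0,0,0],"jaw":-0.3},{"linear":[0,0,0],"angular":[0,0,0],"jaw":-1},{"linear":[0,0,0],"angular":[0,0,0],"jaw":-1},{"linear":[0,0,0],"angular":[0,0,0],"jaw":-1},{"linear":[0,0,0],"angular":[0,0,0],"jaw":-1}]'
python3 - <<'E'
from h import *
st=telemetry.sense();print(st["ee_pos"],tolocal(st["ee_pos"]))
s=wrist(); cv2.imwrite("pics/w17.png",s["image"][:,:,::-1])
E
```

```text
clock: 19.83
ee_pos: [0.598, -0.1308, 0.0596]
ee_rot: [[-0.175, 0.985, -0.0], [0.985, 0.175, -0.0], [-0.0, -0.0, -1.0]]
wrist_force: [-1.2, -0.6, 3.9]
width: 0.0325
[ 0.59796634 -0.13076908  0.05963244] [ 0.00055138 -0.28126048 -0.05036756]
```

View pics/w17.png

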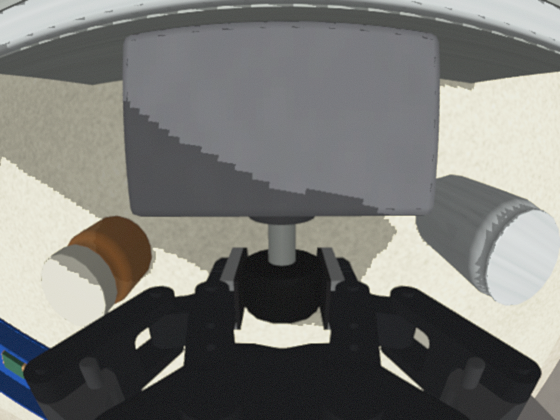

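Gripped (32.5 mm). Pulling along −tool x in small steps.

```bash
python3 -m inch '[{"linear":[-0.001,0,0],"angular":[0,0,0],"jaw":-1},{"linear":[-0.002,0,0],"angular":[0,0,0],"jaw":-1},{"linear":[-0.003,0,0],"angular":[0,0,0],"jaw":-1},{"linear":[-0.004,0,0],"angular":[0,0,0],"jaw":-1},{"linear":[-0.005,0,0],"angular":[0,0,0],"jaw":-1},{"linear":[-0.006,0,0],"angular":[0,0,0],"jaw":-1},{"linear":[-0.006,0,0],"angular":[0,0,0],"jaw":-1}]'
python3 - <<'E'
from h import *
st=telemetry.sense();print(tolocal(st["ee_pos"])-[ 0.00055138,-0.28126048,-0.05036756],SY@st["wrist_force"])
E
```

```text
clock: 20.47
ee_pos: [0.5986, -0.1342, 0.0596]
ee_rot: [[-0.176, 0.984, -0.001], [0.984, 0.176, 0.005], [0.005, 0.0, -1.0]]
wrist_force: [-2.6, 6.3, 6.6]
width: 0.0322
[-1.47311784e-05 -3.51259333e-03 -4.22081626e-05] 6.698908817013861
```

```bash
python3 -m inch '[{"linear":[-0.001,0,0],"angular":[0,0,0],"jaw":-1},{"linear":[-0.002,0,0],"angular":[0,0,0],"jaw":-1},{"linear":[-0.003,0,0],"angular":[0,0,0],"jaw":-1},{"linear":[-0.004,0,0],"angular":[0,0,0],"jaw":-1},{"linear":[-0.005,0,0],"angular":[0,0,0],"jaw":-1},{"linear":[-0.006,0,0],"angular":[0,0,0],"jaw":-1},{"linear":[-0.006,0,0],"angular":[0,0,0],"jaw":-1},{"linear":[-0.006,0,0],"angular":[0,0,0],"jaw":-1}]'
python3 - <<'E'
from h import *
st=telemetry.sense();print(tolocal(st["ee_pos"])-[ 0.00055138,-0.28126048,-0.05036756],SY@st["wrist_force"])
s=wrist(); cv2.imwrite("pics/w18.png",s["image"][:,:,::-1])
E
```

```text
clock: 21.13
ee_pos: [0.5999, -0.1415, 0.0596]
ee_rot: [[-0.176, 0.984, -0.0], [0.984, 0.176, 0.002], [0.002, -0.0, -1.0]]
wrist_force: [-2.8, 1.8, 6.2]
width: 0.0327
[-5.44514258e-06 -1.08823284e-02 -1.42402027e-05] 2.214707005581374
```

View pics/w18.png

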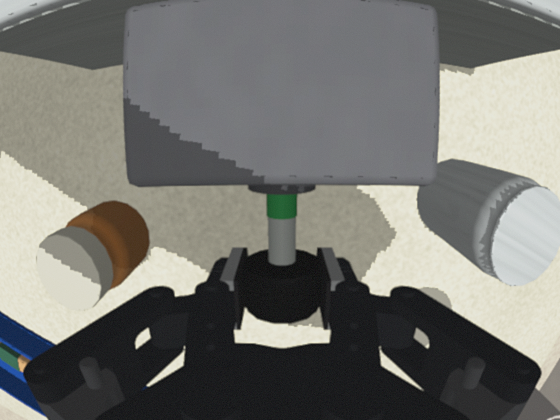

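The knob has come out about 11 mm without slipping. The green band (282,205) is emerging and the force is falling. Continuing.

```bash
python3 -m inch '[{"linear":[-0.001,0,0],"angular":[0,0,0],"jaw":-1},{"linear":[-0.002,0,0],"angular":[0,0,0],"jaw":-1},{"linear":[-0.003,0,0],"angular":[0,0,0],"jaw":-1},{"linear":[-0.004,0,0],"angular":[0,0,0],"jaw":-1},{"linear":[-0.005,0,0],"angular":[0,0,0],"jaw":-1},{"linear":[-0.006,0,0],"angular":[0,0,0],"jaw":-1},{"linear":[-0.006,0,0],"angular":[0,0,0],"jaw":-1},{"linear":[-0.006,0,0],"angular":[0,0,0],"jaw":-1}]'
python3 - <<'E'
from h import *
st=telemetry.sense();print(tolocal(st["ee_pos"])-[ 0.00055138,-0.28126048,-0.05036756],SY@st["wrist_force"])
s=wrist(); cv2.imwrite("pics/w19.png",s["image"][:,:,::-1])
E
```

```text
clock: 21.85
ee_pos: [0.6015, -0.1502, 0.0597]
ee_rot: [[-0.174, 0.985, 0.0], [0.985, 0.174, -0.003], [-0.003, -0.0, -1.0]]
wrist_force: [-1.4, -6.1, 2.7]
width: 0.0321
[ 5.46942721e-05 -1.97310880e-02  2.66551311e-05] -5.7330347272013
```

View pics/w19.png

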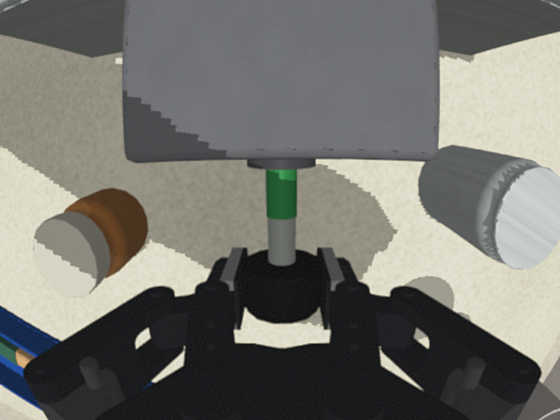

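At 19.7 mm the detent is drawing outward (−5.7 N). I'll ease in the last 1.5 mm, then let go gently.

```bash
python3 -m inch '[{"linear":[-0.0005,0,0],"angular":[0,0,0],"jaw":-1},{"linear":[-0.001,0,0],"angular":[0,0,0],"jaw":-1},{"linear":[-0.0015,0,0],"angular":[0,0,0],"jaw":-1},{"linear":[-0.0015,0,0],"angular":[0,0,0],"jaw":-1}]'
python3 - <<'E'
from h import *
st=telemetry.sense();print(tolocal(st["ee_pos"])-[ 0.00055138,-0.28126048,-0.05036756],SY@st["wrist_force"])
E
```

```text
clock: 22.23
ee_pos: [0.6016, -0.1505, 0.0597]
ee_rot: [[-0.174, 0.985, 0.0], [0.985, 0.174, -0.001], [-0.001, 0.0, -1.0]]
wrist_force: [-2.3, -4.0, 5.2]
width: 0.0325
[ 8.52821887e-05 -2.00402032e-02  1.79476204e-05] -3.5235526711454237
```

```bash
python3 -m inch '[{"linear":[-0.0005,0,0],"angular":[0,0,0],"jaw":-1},{"linear":[-0.0008,0,0],"angular":[0,0,0],"jaw":-1},{"linear":[-0.0008,0,0],"angular":[0,0,0],"jaw":-1}]'
python3 - <<'E'
from h import *
st=telemetry.sense();print(tolocal(st["ee_pos"])-[ 0.00055138,-0.28126048,-0.05036756],SY@st["wrist_force"])
E
python3 -m inch '[{"linear":[0,0,0],"angular":[0,0,0],"jaw":-0.1},{"linear":[0,0,0],"angular":[0,0,0],"jaw":0.1},{"linear":[0,0,0],"angular":[0,0,0],"jaw":0.4},{"linear":[0,0,0],"angular":[0,0,0],"jaw":0.4},{"linear":[0,0,0],"angular":[0,0,0],"jaw":0.4},{"linear":[0,0,0],"angular":[0,0,0],"jaw":0.4}]'
python3 - <<'E'
from h import *
s=wrist(); cv2.imwrite("pics/w20.png",s["image"][:,:,::-1])
E
```

```text
clock: 22.48
ee_pos: [0.6016, -0.1509, 0.0596]
ee_rot: [[-0.175, 0.985, 0.0], [0.985, 0.175, -0.0], [-0.0, 0.0, -1.0]]
wrist_force: [-1.9, -2.4, 5.3]
width: 0.0326
[ 7.06678021e-05 -2.04128643e-02 -3.35448143e-06] -2.0643336756453383
clock: 22.98
ee_pos: [0.6016, -0.1505, 0.0592]
ee_rot: [[-0.175, 0.985, -0.0], [0.985, 0.175, 0.0], [0.0, 0.0, -1.0]]
wrist_force: [-0.2, 0.0, -0.8]
width: 0.0602
```

View pics/w20.png

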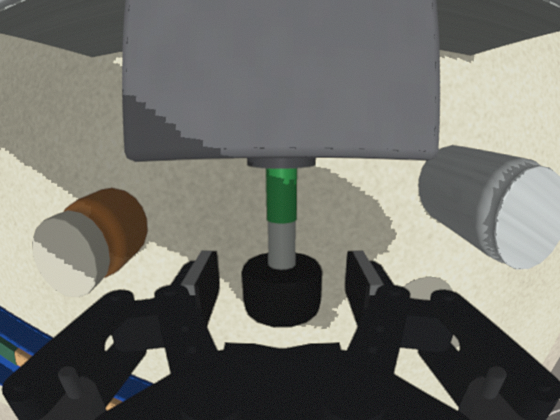

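Released, with the green band showing and no red. Rising straight up and clear.

```bash
python3 -m inch '[{"linear":[0,0,-0.02],"angular":[0,0,0],"jaw":0.4},{"linear":[0,0,-0.05],"angular":[0,0,0],"jaw":0.4},{"linear":[0,0,-0.09],"angular":[0,0,0],"jaw":0.4},{"linear":[0,0,-0.13],"angular":[0,0,0],"jaw":0.4},{"linear":[0,0,-0.16],"angular":[0,0,0],"jaw":0.4},{"linear":[0,0,-0.17],"angular":[0,0,0],"jaw":0.4},{"linear":[0,0,-0.17],"angular":[0,0,0],"jaw":0.4}]'
python3 - <<'E'
from h import *
s=wrist(); cv2.imwrite("pics/w21.png",s["image"][:,:,::-1]);T=s
s=vision.snapshot("side"); cv2.imwrite("pics/s21.png",s["image"][:,:,::-1])
t=vision.snapshot("top"); cv2.imwrite("pics/t21.png",t["image"][:,:,::-1])
for d in (.19,.212,.234): print(d,wproj(T,HG+SY*(-.09-d)+[0,0,-.03]),proj(s,HG+SY*(-.09-d)+[0,0,-.03]))
E
```

```text
clock: 23.62
ee_pos: [0.6035, -0.1514, 0.2331]
ee_rot: [[-0.175, 0.985, 0.006], [0.985, 0.175, -0.002], [-0.003, 0.006, -1.0]]
wrist_force: [0.1, 0.4, 0.5]
width: 0.0596
0.19 [[277.49277074 171.40935663]] [[246.3711439 218.1585587]]
0.212 [[277.59669904 194.76637268]] [[239.10376091 215.46380904]]
0.234 [[277.71093211 217.39975151]] [[231.91894761 212.79967627]]
```

View pics/w21.png

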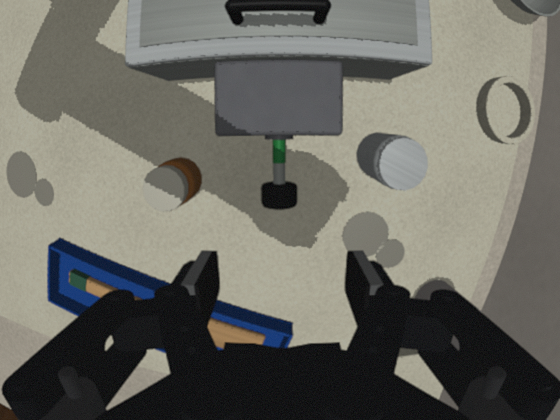

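View pics/s21.png

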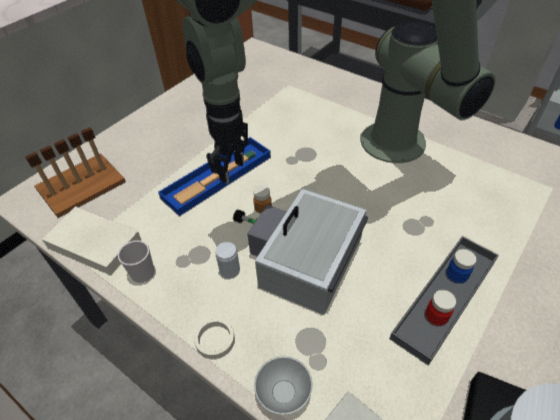

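View pics/t21.png

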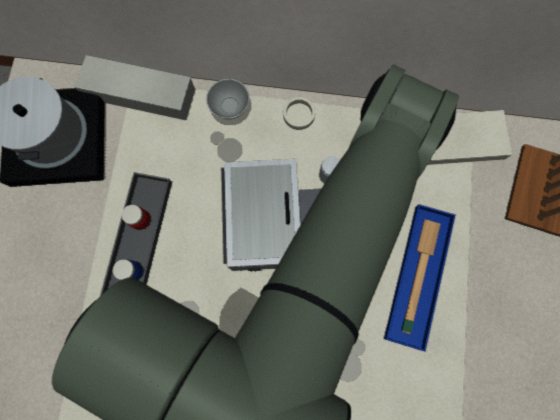

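Knob at (279,195) in the wrist view, against (278,195) predicted for the middle click. The lid is flat, the paddle is in the tray, and the jars and can are standing where they were. Handing in.

```bash
python3 - <<'E'
from h import *
print(telemetry.sense()["wrist_force"]); print(job.job_done())
E
```

```text
[ 0.7305491   0.31896028 -0.00921026]
the job is handed in; nothing more can be done
None
```

I did all three steps in the order asked and handed the job in at about 24 s of the 64 s allowed.

1. **Paddle:** I gripped it at its balance point, lifted it off the rim and lowered it into the blue tray until I felt contact (6 N), then let go. The last views show it flat and inside the tray walls.
2. **Lid:** I pushed it down slowly with shut fingertips on the bare part of its outer face, at about 2 N. It stopped at 0.118 m, which is the rim height plus the lid's thickness. Force then rose to 14 N with no further movement, so I took it as fully shut.
3. **Vent knob:** I pulled it about 20.4 mm and let go, leaving the detent to draw it in. In the last wrist picture the knob is within about 2 px of where the middle click should put it. The green band shows and no red band does.

The jars and the can look upright and unmoved, and the gripper ended clear of everything. The camera-measured heights came out 2–5 mm lower than the stated sizes for the rim, handle bar and tray edge. The fingertip contacts, felt at the heights the stated sizes give, settled the tray and lid heights.

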